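Make up two job kits on a goldsmith's bench

TASK

Make up the two job kits. Blue tray: the wooden ring clamp lengthwise in the long compartment, the red compound bar in the oblong compartment and the amber jar upright in the square one; yellow tray: the green compound bar in the narrow compartment and the steel bench block in the wide one. Everything must lie flat on the floor of its own compartment, let go and still, and the white bar and the white jar stay where they are.

Things in the scene. Friction and masses are not known exactly. Their poses are not given: they have to be found in the camera images.
- blue_tray: Blue plastic tray, paler floor, fixed, 130 x 170 mm (its x, y). Origin: centre of underside; axes within 15 deg of world's. Floor 4 mm thick; walls (5 mm) and ribs rise to 10 mm above the bench. Compartments, inner x by y mm and centre (x, y) mm in the tray's frame: long 52 x 160 at (-34, 0); oblong 58 x 96 at (31, -32); square 58 x 58 at (31, 51).
- yellow_tray: Yellow plastic tray, paler floor, fixed, 106 x 150 mm (its x, y). Origin: centre of underside; axes within 15 deg of world's. Floor 4 mm thick; walls (5 mm) and ribs rise to 10 mm above the bench. Compartments, inner x by y mm and centre (x, y) mm in the tray's frame: narrow 96 x 54 at (0, -43); wide 96 x 76 at (0, 32).
- ring_clamp: wooden ring clamp of pale wood with dark ends and a brass band off its middle, treated as a bar 130 x 28 x 22 mm (its x, y, z), 70 g nominal, lying on the bench with its length within 35 degrees of world x. Origin: centre of the underside; x along its length, z up. For the blue tray's long compartment; either end may point either way.
- red_bar: polishing-compound bar, a red oblong 75 x 30 x 28 mm (its x, y, z) with a narrow brown card sleeve round its -x end, 100 g nominal, lying flat on the bench with its long side within 30 degrees of world x. Origin: centre of the underside; x along its length, z up. For the blue tray's oblong compartment; either end may point either way.
- green_bar: polishing-compound bar, a green oblong 75 x 30 x 28 mm (its x, y, z) with a narrow brown card sleeve round its -x end, 100 g nominal, lying flat on the bench with its long side within 30 degrees of world x. Origin: centre of the underside; x along its length, z up. For the yellow tray's narrow compartment; either end may point either way.
- amber_jar: amber glass, black-lidded round screw-top jar, 40 mm diameter, 45 mm tall, 90 g nominal, standing upright. Origin: centre of the underside; z up. For the blue tray's square compartment.
- steel_block: bright steel bench block, 50 x 50 x 25 mm, 480 g nominal, lying flat, turned at most 30 degrees. Origin: centre of the underside; x and y along its sides, z up. For the yellow tray's wide compartment, any way round.
- white_bar: polishing-compound bar, a white oblong 75 x 30 x 28 mm (its x, y, z) with a narrow brown card sleeve round its -x end, 100 g nominal, lying flat on the bench with its long side within 30 degrees of world x. Origin: centre of the underside; x along its length, z up. Not wanted: leave it where it is.
- white_jar: white, white-lidded round screw-top jar, 40 mm diameter, 45 mm tall, 90 g nominal, standing upright. Origin: centre of the underside; z up. Not wanted: leave it where it is.

How it is judged (in metres and radians):
At the end, for the whole second after the job is handed in: The five things rest in the compartments named in the goal: level within 7 degrees, underside 1 to 8 mm above the bench (floor 4 mm), centre within 12 to 18 mm of the compartment's centre (steel block 26 mm in x), at rest. White bar and white jar within 30 mm of their starts, upright (x of ring_clamp in the frame of blue_tray between -0.049 and -0.019 m and y of ring_clamp in the frame of blue_tray between -0.018 and 0.018 m and z of ring_clamp in the frame of blue_tray between 0.001 and 0.008 m and angle between each of ring_clamp, red_bar, amber_jar, green_bar, steel_block, white_bar, white_jar's own z axis and vertical below 0.12 rad and linear speed of each of ring_clamp, red_bar, amber_jar, green_bar, steel_block below 0.02 m/s and angular speed of each of ring_clamp, red_bar, amber_jar, green_bar, steel_block below 0.3 rad/s and x of red_bar in the frame of blue_tray between 0.014 and 0.048 m and y of red_bar in the frame of blue_tray between -0.046 and -0.018 m and z of red_bar in the frame of blue_tray between 0.001 and 0.008 m and x of amber_jar in the frame of blue_tray between 0.019 and 0.043 m and y of amber_jar in the frame of blue_tray between 0.039 and 0.063 m and z of amber_jar in the frame of blue_tray between 0.001 and 0.008 m and x of green_bar in the frame of yellow_tray between -0.013 and 0.013 m and y of green_bar in the frame of yellow_tray between -0.058 and -0.028 m and z of green_bar in the frame of yellow_tray between 0.001 and 0.008 m and x of steel_block in the frame of yellow_tray between -0.026 and 0.026 m and y of steel_block in the frame of yellow_tray between 0.016 and 0.048 m and z of steel_block in the frame of yellow_tray between 0.001 and 0.008 m and distance of each of white_bar, white_jar from where it was at the start of the episode below 0.03 m); the robot touches nothing.
It fails at once if the white compound bar is pushed or carried more than 30 mm from where it stood (distance of white_bar from where it was at the start of the episode above 0.03 m).
It fails at once if the white jar is pushed or carried more than 30 mm from where it stood (distance of white_jar from where it was at the start of the episode above 0.03 m).
It also fails if it takes over 122 s, if anything falls off the work surface, if the arm or the gripper's body presses on something with over 40 N, if the wrist force passes 120 N, or if a joint passes its speed limit or range.

ROBOT

A 6-joint arm with a two-finger parallel gripper is mounted at the origin on the work surface. World frame = base frame: x ahead of the robot, y to its left, z up, the work surface at z = 0. Lengths are in mm, angles in rad, forces in N, time in s.
With the tool pointing down it reaches from about 350 to 775 mm from the base axis. Payload 7.3 kg.
Tool frame: the origin (TCP) lies between the finger pads; the fingertips stand 14 mm ahead of it and the grasp point (between the pads) lies 5 mm behind it; y points along the fingers, z is the direction in which the jaws open and shut, and the axes are right-handed (so a half turn about y gives the same grasp; the last joint's range is limited). The gripper opens to 92 mm and grips with 3 to 60 N. Pads are 19 mm wide; open, the fingers measure 130 mm over their backs; the gripper's body (75 mm by 190 mm) begins 47 mm behind the grasp point.
Start: joints at [-1.252, 0.342, 1.524, -0, 1.275, -0.146], TCP at [235.353, -469.314, 213.641] pointing down, gripper open.
Joint ranges: [-2.53, 2.53], [-0.77, 2.02], [0.04, 2.7], [-1, 4.14], [0.28, 2.66], [-3.11, 3.11]. Speed limits (rad/s): [2.57, 2.57, 3.14, 3.14, 3.14, 3.14].

INTERFACE

Orientations are given as [roll, pitch, yaw] about the fixed x, y, z axes, in that order (R = Rz(yaw) Ry(pitch) Rx(roll)).
In Python, from plant import bot, vision, order gives the robot as it stands.
- The arm moves only by the tool apply_moves, never from a script. Its argument "rows" is a list of rows, each a list of 3 entries, a list of its own where there are three numbers: the shift along the tool's x, y, z in cm, then the turn about the tool's y in rad, then the finger opening in cm, from 0 to 9.18. A call has 1 to 5 rows; each row is the pose to reach, as a shift and turn from the pose measured when the call began, along the tool's axes at that moment; what a row does not reach only later rows make up. A row lasts 1/8 s, in which the tool goes at most 62.5 mm and 10.7 degrees, less where a joint would pass 70% of its speed; a pose out of reach is approached as far as the arm can. A call with a gripper value outside its range is refused whole. The fingers move at their own pace and stop on an object; the grip force is fixed at half the most. Time passes only in rows, so rows that repeat a pose let the fingers close. It gives the time, the measured TCP pose, the force and the opening at its end, in the units of the state.
- bot.get_obs(): the state, without advancing time (a new reading comes with each control period).
- vision.capture(name): name is "scene" or "side" or "wrist"; returns the picture (480x640x3 uint8, red, green, blue); there is no depth.
- vision.camera_info(name): a dict with "mtx" (3x3 intrinsics, pixels), "distortion" ([k1, k2, p1, p2, k3] as OpenCV has them; the pictures are not rectified), "rvec" (rotation vector, rad) and "tvec" (3), from world to camera coordinates, as OpenCV has them. Camera axes: x right, y down, z forward; pixel columns grow to the right and rows downward; lengths in mm; the calibration is good to about 2 mm. A picture is of the moment at which its call begins: read the wrist's pose just before it. camera_info takes no time and is no camera call; for the wrist camera it gives the pose at the moment of the call.
- order.close_job(): hands the job in, once; it reports no verdict.
The state is a dict: "time": time; "joint_positions": joint angles; "dq": joint speeds; "tau": joint torques, N m; "tool_pos": TCP position; "tcp_rot": TCP orientation; "contact_force": force on the tool from outside, world axes, zero at the start; "moment": the same for the moment, N m; "grip_width": finger opening in mm.
Only numpy, scipy, OpenCV 4.12 (cv2) and the standard library are available. Lean on these libraries where they do the work, as an engineer would, in place of code of your own. Each camera call takes 0.05 s, during which the arm holds its last target.

## Working session

There is one attempt and no reset: what is moved stays moved. The work goes in short steps, Python scripts to look and compute and a tool call to move; the robot and the scene stay as the last step left them, time stands still between calls to the robot, and variables do not carry over. Pictures are saved under pics/ and viewed, and the job is handed in when it is done.

Besides the shell and the picture viewer there is one more tool, called after "Call:" as name(argument=value, ...) on one line, values as JSON. apply_moves: Moves the arm, as the interface text tells. Its arguments: {"type":"object","properties":{"rows":{"type":"array","items":{"type":"array"}}},"required":["rows"]}

```bash
ls; mkdir -p pics
python3 - <<'E'
from plant import bot, vision, order
import cv2
print(bot.get_obs())
for n in ("scene","side","wrist"):
    im=vision.capture(n); cv2.imwrite(f"pics/{n}0.png",im[:,:,::-1])
    print(n,vision.camera_info(n))
E
```

```text
pics
{'time': 0.0, 'joint_positions': array([-1.25199122e+00,  3.42744307e-01,  1.52501887e+00, -6.26646310e-05,
        1.27537697e+00, -1.45967409e-01]), 'dq': array([ 0.00067492, -0.00117147,  0.00135307,  0.00023627, -0.00142024,
        0.00041944]), 'tau': array([-1.97103168e-04, -4.31243670e+01, -2.44225073e+01,  7.16064451e-02,
        5.54354070e-02, -1.06525545e-04]), 'tool_pos': array([ 235.19798901, -468.89378176,  212.93312365]), 'tcp_rot': array([-1.57233607e+00,  1.65796725e-04, -2.67680198e+00]), 'contact_force': array([-0.71248845,  0.1359988 ,  0.21109226]), 'moment': array([0.02792334, 0.01152899, 0.04353947]), 'grip_width': 91.88685933984482}
scene {'mtx': array([[449.98124173,   0.        , 318.52367093],
       [  0.        , 449.98124173, 245.14867201],
       [  0.        ,   0.        ,   1.        ]]), 'distortion': array([-0.0251824,  0.       ,  0.       ,  0.       ,  0.       ]), 'rvec': array([ 2.04663379,  0.9192322 , -0.43854588]), 'tvec': array([-383.32931436, -216.7674121 , 1170.83813949])}
side {'mtx': array([[603.20954351,   0.        , 318.76977668],
       [  0.        , 603.20954351, 245.99504159],
       [  0.        ,   0.        ,   1.        ]]), 'distortion': array([-0.06035651,  0.        ,  0.        ,  0.        ,  0.        ]), 'rvec': array([ 0.70206805, -2.50074751,  1.27810196]), 'tvec': array([ 485.60839074,  200.90437246, 1004.79525481])}
wrist {'mtx': array([[418.17859332,   0.        , 322.91276677],
       [  0.        , 418.17859332, 237.98062461],
       [  0.        ,   0.        ,   1.        ]]), 'distortion': array([-0.06868602,  0.        ,  0.        ,  0.        ,  0.        ]), 'rvec': array([-2.47272352,  1.52632857,  0.20757681]), 'tvec': array([-525.23202289,  -34.34337065,  389.7198772 ])}
```

View pics/scene0.png

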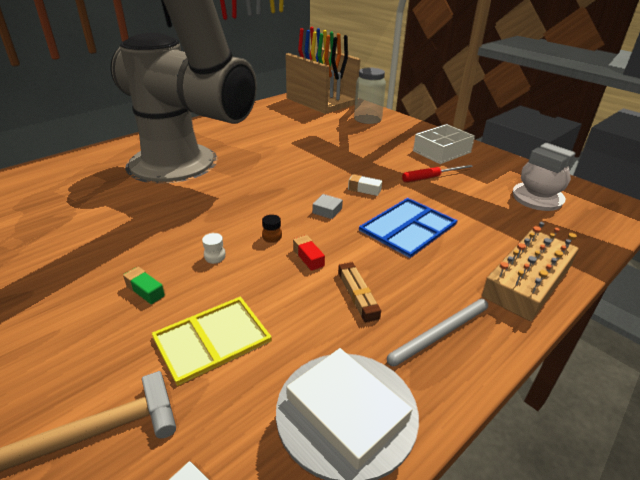

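View pics/side0.png

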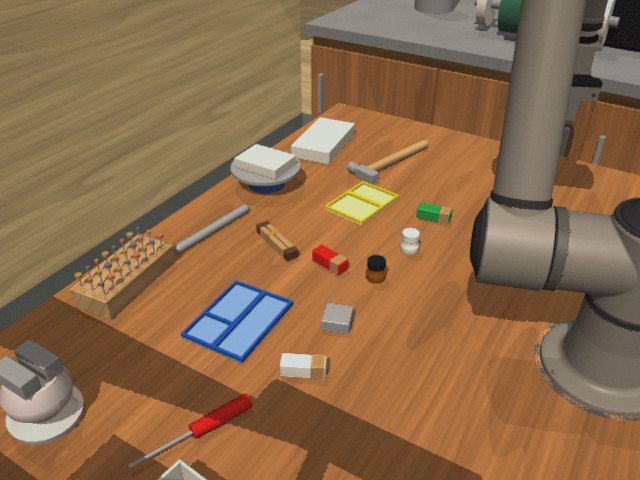

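View pics/wrist0.png

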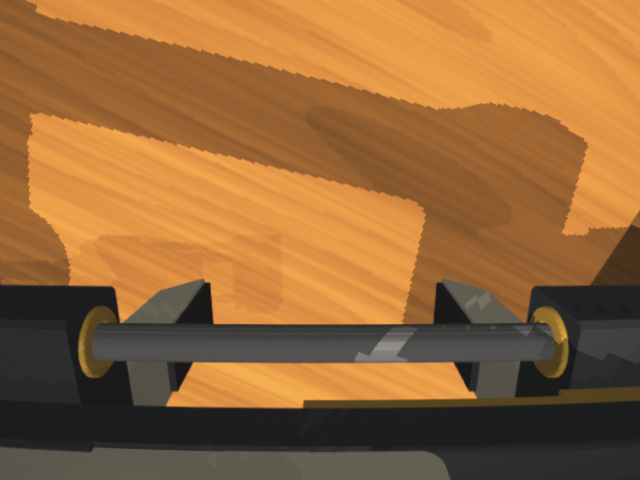

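The scene picture shows all the items: green bar (145,285), yellow tray (210,338), white jar (213,248), amber jar (271,228), red bar (309,252), clamp (358,291), block (327,205), white bar (366,185) and blue tray (408,226). The side view shows the same things. Next I'll measure them with colour masks in both views.

```bash
cat > h.py <<'E'
import numpy as np, cv2
from plant import bot, vision, order
def cam(n): 
    i=vision.camera_info(n); R=cv2.Rodrigues(np.array(i['rvec']))[0]
    return np.array(i['mtx']),np.array(i['distortion']),R,np.array(i['tvec']).reshape(3)
def ray(c,px):
    K,D,R,t=c
    p=cv2.undistortPoints(np.array(px,float).reshape(-1,1,2),K,D).reshape(-1,2)
    d=np.c_[p,np.ones(len(p))]@R
    return -R.T@t,d
def onplane(c,px,z):
    o,d=ray(c,px); s=(z-o[2])/d[:,2]; return o+d*s[:,None]
def proj(c,P):
    K,D,R,t=c
    return cv2.projectPoints(np.array(P,float).reshape(-1,1,3),cv2.Rodrigues(R)[0],t,K,D)[0].reshape(-1,2)
def tri(c1,p1,c2,p2):
    o1,d1=ray(c1,[p1]);o2,d2=ray(c2,[p2])
    A=np.c_[d1[0],-d2[0]];s=np.linalg.lstsq(A,o2-o1,rcond=None)[0]
    a=o1+s[0]*d1[0];b=o2+s[1]*d2[0];return (a+b)/2,np.linalg.norm(a-b)
E
python3 - <<'E'
import cv2
for n,boxes in (("scene",[(110,150,470,390)]),("side",[(170,170,470,390)])):
    im=cv2.imread(f"pics/{n}0.png")
    for x0,y0,x1,y1 in boxes:
        h=(y1-y0);w=x1-x0
        # two halves at 4x
        for k,(a,b) in enumerate(((x0,x0+w//2+20),(x0+w//2-20,x1))):
            c=cv2.resize(im[y0:y1,a:b],None,fx=2.4,fy=2.4,interpolation=cv2.INTER_CUBIC);print(n,k,a,y0,c.shape);cv2.imwrite(f"pics/{n}0_{k}.png",c)
E
```

```text
scene 0 110 150 (576, 480, 3)
scene 1 270 150 (576, 480, 3)
side 0 170 170 (528, 408, 3)
side 1 300 170 (528, 408, 3)
```

Run:
```python
from h import *
M={}
rng={'green':((50,120,50),(75,255,255)),'red':((0,205,90),(3,255,255)),'yellow':((24,150,120),(34,255,255)),'blue':((105,120,60),(125,255,255))}
for n in ("scene","side"):
    im=cv2.imread(f"pics/{n}0.png");hsv=cv2.cvtColor(im,cv2.COLOR_BGR2HSV);c=cam(n)
    for k,(lo,hi) in rng.items():
        m=cv2.inRange(hsv,lo,hi); 
        N,l,s,ce=cv2.connectedComponentsWithStats(m)
        for i in range(1,N):
            if s[i,4]>60: print(n,k,s[i],ce[i].round(1),onplane(c,[ce[i]],14)[0].round(0))
```

```text
scene green [329  31   5  35  63] [330.8  45.6] [-639. 1177.   14.]
scene green [318  33   5  30  93] [319.9  46.9] [-652. 1116.   14.]
scene green [131 273  33  31 640] [147.2 287.4] [ 434. -268.   14.]
scene red [299  29   4  28  72] [300.5  41.2] [-800. 1120.   14.]
scene red [402 167  39  15 319] [421.  173.7] [479. 426.  14.]
scene red [298 242  26  28 501] [311.  255.3] [548.   1.  14.]
scene yellow [ 152  297  119   85 1510] [207.3 338.5] [ 599. -251.   14.]
scene blue [304  30   6  29  90] [306.7  42.9] [-753. 1120.   14.]
scene blue [ 359  198   98   59 1276] [408.7 227. ] [608. 216.  14.]
side green [417 203  25  19 339] [428.2 211.9] [ 440. -266.   14.]
side red [313 245  25  24 323] [323.  255.4] [559.  -0.  14.]
side red [338 260  10  15  78] [342.  266.9] [507.  13.  14.]
side red [189 394  63  44 872] [219.3 415.9] [484. 428.  14.]
side yellow [325 181  73  44 632] [360.6 201.7] [ 591. -224.   14.]
side blue [250 184  34   9 161] [267.1 188.3] [ 813. -161.   14.]
side blue [ 181  281  112   82 1742] [235.4 322.7] [589. 252.  14.]
```

Run:
```python
from h import *
c=cam('wrist');o,d=ray(c,[[320,240],[0,0],[640,0],[320,0],[0,280],[640,280]]);print(o.round(),onplane(c,[[320,240],[0,0],[640,0],[320,0],[0,280],[640,280]],0).round()); print(d[0])
K,D,R,t=c
y=-2.6768;Rt=np.array([[np.cos(y),0,-np.sin(y)],[np.sin(y),0,np.cos(y)],[0,-1,0]])
print('cam in tool',Rt.T@(o-bot.get_obs()['tool_pos']),(R@Rt).round(3))
def quad(n,m):
    k=max(cv2.findContours(m,cv2.RETR_EXTERNAL,cv2.CHAIN_APPROX_NONE)[0],key=cv2.contourArea)
    h=cv2.convexHull(k)
    for e in np.arange(1,15,.5):
        a=cv2.approxPolyDP(h,e,True)
        if len(a)<=4: break
    return a.reshape(-1,2).astype(float)
for k,lo,hi,(w,l) in (('yellow',(24,150,120),(34,255,255),(106,150)),('blue',(105,120,60),(125,255,255),(130,170))):
  for n in ("scene","side"):
    im=cv2.imread(f"pics/{n}0.png");m=cv2.inRange(cv2.cvtColor(im,cv2.COLOR_BGR2HSV),lo,hi)
    q=quad(n,m);P=onplane(cam(n),q,10)[:,:2]
    r=cv2.minAreaRect(P.astype(np.float32))
    print(k,n,q.tolist(),P.round().tolist(),P.mean(0).round(1),np.linalg.norm(P-np.roll(P,1,0),axis=1).round(),r[2])
```

```text
[ 299. -438.  384.] [[ 201. -484.    0.]
 [ 270. -134.    0.]
 [ 522. -637.    0.]
 [ 388. -390.    0.]
 [  14. -208.    0.]
 [ 310. -796.    0.]]
[-0.24525596 -0.11428575 -0.96273575]
cam in tool [ -70.32622456 -171.28291769    0.84802708] [[ 0.     0.001  1.   ]
 [ 0.964 -0.266  0.   ]
 [ 0.266  0.964 -0.001]]
yellow scene [[240.0, 297.0], [270.0, 338.0], [175.0, 381.0], [152.0, 332.0]] [[552.0, -161.0], [657.0, -178.0], [634.0, -323.0], [529.0, -306.0]] [ 593.1 -242. ] [148. 106. 147. 106.] 80.83277130126953
yellow side [[397.0, 194.0], [361.0, 224.0], [325.0, 207.0], [362.0, 181.0]] [[537.0, -306.0], [549.0, -148.0], [654.0, -167.0], [637.0, -318.0]] [ 594.3 -234.7] [101. 159. 106. 152.] 83.88896179199219
blue scene [[456.0, 220.0], [410.0, 256.0], [359.0, 228.0], [407.0, 198.0]] [[654.0, 319.0], [669.0, 145.0], [540.0, 140.0], [528.0, 311.0]] [597.7 228.9] [127. 175. 128. 172.] 4.213513374328613
blue side [[235.0, 281.0], [292.0, 302.0], [241.0, 362.0], [181.0, 335.0]] [[665.0, 156.0], [536.0, 149.0], [525.0, 320.0], [653.0, 324.0]] [594.8 237.3] [169. 129. 171. 128.] 3.6513078212738037
```

View pics/scene0_0.png

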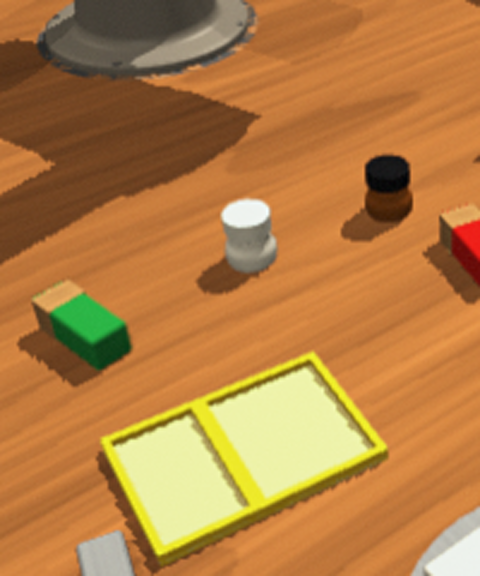

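View pics/side0_1.png

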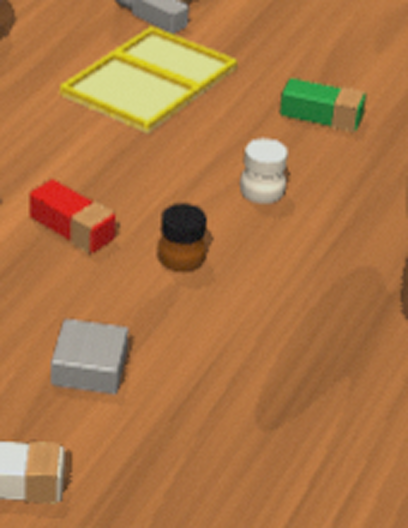

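The wide views agree on the trays to about 8 mm. The blue tray is near (596,233) at about +4° and the yellow tray near (594,-238) at about -8°. I'll refine with overhead wrist pictures.

```bash
cat >> h.py <<'E'
from scipy.spatial.transform import Rotation as Ro
def go(x,y,z,yaw=None,obs=None):
    s=obs or bot.get_obs(); p=np.array(s['tool_pos']); R=Ro.from_euler('xyz',s['tcp_rot']).as_matrix()
    v=R.T@(np.array([x,y,z])-p)/10
    cy=s['tcp_rot'][2]; a=0
    if yaw is not None: a=-((yaw-cy+np.pi)%(2*np.pi)-np.pi)
    q1=np.arctan2(y,x); q6=(q1-np.pi/2-(cy-a)+np.pi)%(2*np.pi)-np.pi
    print('t',round(s['time'],2),'pos',p.round(1),'yaw',round(cy,3),'w',round(s['grip_width'],1),'-> shift cm',v.round(2),'turn',round(a,3),'q6->',round(q6,2))
def shot(name,f):
    c=cam(name); im=vision.capture(name)[:,:,::-1].copy(); cv2.imwrite('pics/'+f,im); np.save('pics/'+f+'.npy',np.array([*c[2].ravel(),*c[3]])); return im,c
def loadc(name,f):
    c=cam(name);a=np.load('pics/'+f+'.npy');return c[0],c[1],a[:9].reshape(3,3),a[9:]
E
python3 -c "
from h import *
go(510,-130,280,-np.pi)"
```

```text
t 0.15 pos [ 235.3 -469.   213.1] yaw -2.677 w 92.2 -> shift cm [-39.76  -6.66 -18.  ] turn 0.465 q6-> 1.32
```

Call:
apply_moves(rows=[[[-10,-6.7,-4.5],0.16,9.1],[[-20,-6.7,-9],0.32,9.1],[[-30,-6.7,-13.5],0.46,9.1],[[-39.8,-6.7,-18],0.465,9.1],[[-39.8,-6.7,-18],0.465,9.1]])

```text
time: 0.78
tool_pos: [426.2, -233.3, 272.5]
tcp_rot: [-1.572, -0.0, 3.141]
contact_force: [1.1, -0.6, 0.2]
grip_width: 90.5
```

Call:
apply_moves(rows=[[[0,0,0],0,9.1],[[0,0,0],0,9.1]])

```text
time: 1.02
tool_pos: [425.9, -233.3, 272.2]
tcp_rot: [-1.572, -0.001, -3.141]
contact_force: [-0.7, -0.3, 1.3]
grip_width: 90.7
```

```bash
python3 -c "
from h import *
go(510,-130,280,-np.pi)"
```

```text
t 1.02 pos [ 425.9 -233.3  272.2] yaw -3.141 w 90.7 -> shift cm [ -8.41  -0.78 -10.33] turn 0.0 q6-> 1.32
```

Call:
apply_moves(rows=[[[-4.5,-0.8,-5],0,9.1],[[-8.4,-0.8,-10.3],0,9.1],[[-8.4,-0.8,-10.3],0,9.1],[[-8.4,-0.8,-10.3],0,9.1]])

```text
time: 1.52
tool_pos: [509.3, -131.5, 279.7]
tcp_rot: [-1.571, -0.002, 3.141]
contact_force: [-0.2, -0.4, 0.2]
grip_width: 91.0
```

```bash
python3 -c "
from h import *
shot('wrist','w1.png')
go(510,130,280,-np.pi)"
```

```text
t 1.57 pos [ 509.1 -132.   279.9] yaw 3.14 w 91.3 -> shift cm [ -0.06  -0.   -26.2 ] turn -0.001 q6-> 1.82
```

View pics/w1.png

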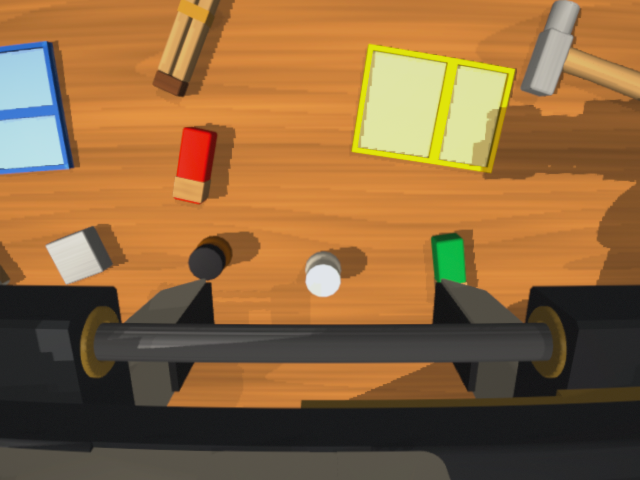

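The wrist picture shows the yellow tray (435,108), red bar (195,165), amber jar (207,262), white jar (323,278), block (77,255), part of the clamp (185,45), and the green bar (450,262) partly behind a finger. The second survey position is to the left.

Call:
apply_moves(rows=[[[0,0,-6],0,9.1],[[0,0,-12],0,9.1],[[0,0,-18],0,9.1],[[0,0,-24],0,9.1],[[0,0,-26.2],0,9.1]])

```text
time: 2.2
tool_pos: [509.0, 130.7, 280.1]
tcp_rot: [-1.571, -0.002, 3.14]
contact_force: [0.2, -0.4, -0.4]
grip_width: 91.0
```

Call:
apply_moves(rows=[[[0,0,0],0,9.1],[[0,0,0],0,9.1]])

```text
time: 2.45
tool_pos: [509.1, 128.7, 280.1]
tcp_rot: [-1.571, -0.002, 3.138]
contact_force: [-0.1, 0.2, 0.2]
grip_width: 91.1
```

```bash
python3 -c "
from h import *
shot('wrist','w2.png')
go(510,130,280,-np.pi)"
```

```text
t 2.5 pos [509.2 128.7 280.2] yaw 3.138 w 91.0 -> shift cm [-0.08  0.02 -0.13] turn -0.004 q6-> 1.82
```

View pics/w2.png

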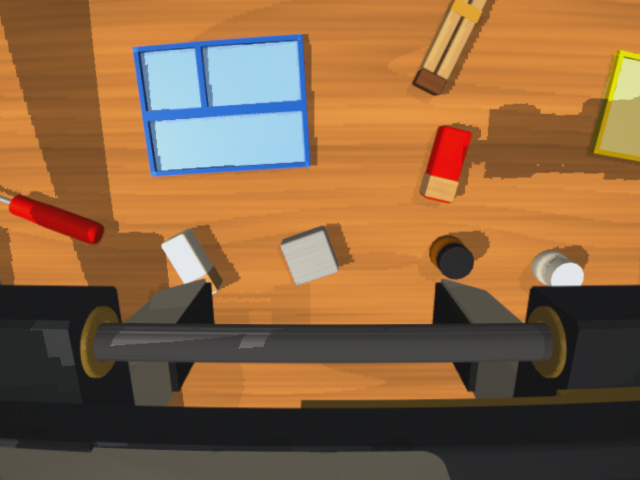

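This view shows the whole blue tray (225,105), the white bar (188,257), steel block (310,256), red bar (447,163) and amber jar (453,257). Now I'll compute the trays automatically and zoom in on the parts.

Run:
```python
from h import *
def quad(m):
    k=max(cv2.findContours(m,cv2.RETR_EXTERNAL,cv2.CHAIN_APPROX_NONE)[0],key=cv2.contourArea)
    h=cv2.convexHull(k)
    for e in np.arange(1,15,.5):
        a=cv2.approxPolyDP(h,e,True)
        if len(a)<=4: break
    return a.reshape(-1,2).astype(float)
for k,lo,hi,f in (('yellow',(24,150,120),(34,255,255),'w1.png'),('blue',(105,120,60),(125,255,255),'w2.png')):
    im=cv2.imread("pics/"+f);m=cv2.inRange(cv2.cvtColor(im,cv2.COLOR_BGR2HSV),lo,hi)
    q=quad(m);P=onplane(loadc('wrist',f),q,10)[:,:2]
    e=np.roll(P,-1,0)-P
    print(k,q.tolist(),P.round().tolist(),P.mean(0).round(1),np.linalg.norm(e,axis=1).round(1),np.degrees(np.arctan2(e[:,1],e[:,0])).round(1))
for f,bx in (('w1.png',[(140,0,90,100),(165,115,65,95),(180,225,60,60),(420,220,60,70)]),('w2.png',[(400,0,100,100),(415,115,65,95),(425,225,60,60),(270,215,80,75)])):
    im=cv2.imread("pics/"+f)
    out=[cv2.copyMakeBorder(c:=cv2.resize(im[y:y+h,x:x+w],None,fx=4,fy=4,interpolation=cv2.INTER_CUBIC),0,400-c.shape[0],0,400-c.shape[1],cv2.BORDER_CONSTANT) for x,y,w,h in bx]
    a=np.vstack([np.hstack(out[:2]),np.hstack(out[2:])]);a=a[:,:]
    cv2.imwrite('pics/z'+f,cv2.resize(a,(600,600)) if 0 else a[:600+200]) ; print(a.shape)
```

```text
yellow [[369.0, 44.0], [514.0, 69.0], [490.0, 171.0], [351.0, 150.0]] [[656.0, -178.0], [635.0, -325.0], [532.0, -310.0], [553.0, -162.0]] [ 593.6 -243.6] [148.8 104.2 149.6 104.5] [-98.2 171.5  81.9  -8.9]
blue [[301.0, 35.0], [309.0, 165.0], [151.0, 174.0], [133.0, 48.0]] [[664.0, 148.0], [537.0, 142.0], [529.0, 310.0], [655.0, 317.0]] [596.3 229.3] [127.3 168.6 126.5 168.5] [-177.1   92.7    2.9  -87. ]
(800, 800, 3)
(800, 800, 3)
```

Run:
```python
from h import *
# w1: clamp? use masks. montage 800x600
def mont(f,bx,name):
    im=cv2.imread("pics/"+f)
    out=[]
    for x,y in bx:
        c=cv2.resize(im[y:y+100,x:x+80],None,fx=5,fy=3,interpolation=cv2.INTER_CUBIC) if 0 else cv2.resize(im[y:y+75,x:x+100],(400,300),interpolation=cv2.INTER_CUBIC)
        for k in range(0,100,10): cv2.putText(c,str(x+k),(k*4,8),0,.3,(255,255,255));cv2.line(c,(k*4,10),(k*4,14),(255,255,255))
        for k in range(0,75,10): cv2.putText(c,str(y+k),(0,k*4+3),0,.3,(255,255,255))
        out.append(c)
    cv2.imwrite('pics/'+name,np.vstack([np.hstack(out[:2]),np.hstack(out[2:])]))
mont('w2.png',[(395,125),(265,215),(400,220),(400,25)],'z2.png')
mont('w1.png',[(145,125),(30,215),(165,220),(405,220)],'z1.png')
```

```text
(no output)
```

View pics/z2.png

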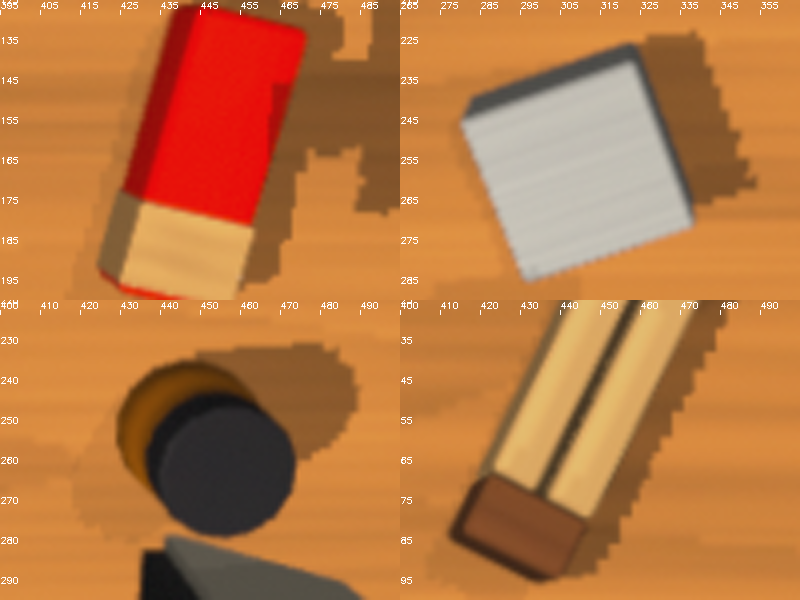

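View pics/z1.png

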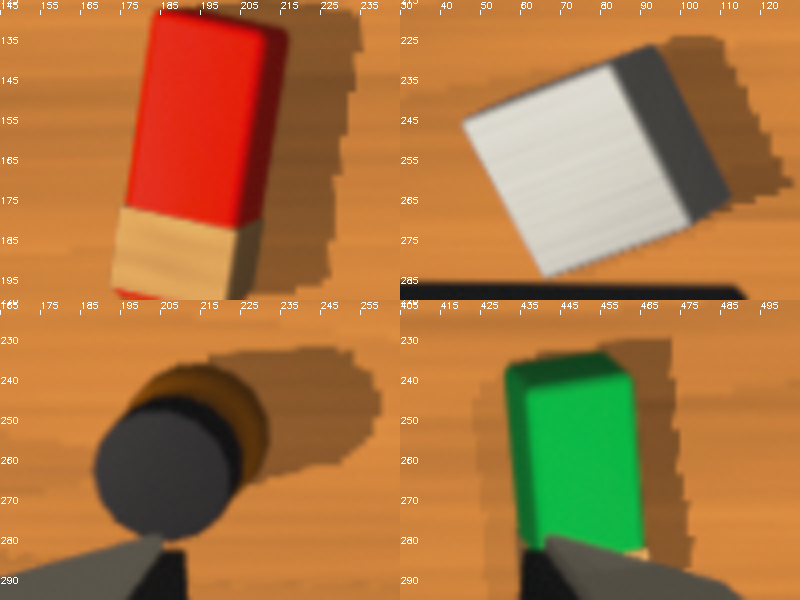

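Run:
```python
from h import *
c1=loadc('wrist','w1.png');c2=loadc('wrist','w2.png')
def ang(v): return np.degrees(np.arctan2(v[1],v[0])).round(1)
for n,c,a in (('red2',c2,[[444,125.5],[471.5,132],[454,199],[424,195]]),('red1',c1,[[184,126.5],[211,133],[202,199],[173,197]])):
    P=onplane(c,a,28)[:,:2];m=(P[0]+P[1])/2;d1=P[0]-P[3];d2=P[1]-P[2];d=d1/np.linalg.norm(d1)+d2/np.linalg.norm(d2);d/=np.linalg.norm(d)
    print(n,'ctr',(m-37.5*d).round(1),'ang',ang(d1),ang(d2),'w',np.linalg.norm(P[0]-P[1]).round(1),'endperp',ang(P[0]-P[1])-90)
P=onplane(c1,[[437,242],[463,238],[465.5,282],[440.5,282]],28)[:,:2];m=(P[0]+P[1])/2;d1=P[0]-P[3];d2=P[1]-P[2];d=d1/np.linalg.norm(d1)+d2/np.linalg.norm(d2);d/=np.linalg.norm(d)
print('green',(m-37.5*d).round(1),ang(d1),ang(d2),np.linalg.norm(P[0]-P[1]),ang(P[0]-P[1])-90)
for n,c,a in (('blk2',c2,[[280.5,245],[324,230],[338,271],[297,285]]),('blk1',c1,[[46,245.5],[83,230.5],[102,271],[66,284]])):
    P=onplane(c,a,25)[:,:2];e=np.roll(P,-1,0)-P;print(n,P.mean(0).round(1),np.linalg.norm(e,axis=1).round(1),[ang(v) for v in e])
print('jar',onplane(c2,[[456.5,262.5]],45).round(1),onplane(c1,[[205.5,263.5]],45).round(1))
print('wjar',onplane(c1,[[323,281]],45).round(1))
P=onplane(c2,[[416,82],[440,92.5],[447,79],[424,68],[440,27],[473,25]],22)[:,:2];print('clamp',P.round(1).tolist(),ang(P[4]-P[3]),ang(P[5]-P[2]))
go(620,20,300,np.pi)
```

```text
red2 ctr [537.7   1.3] ang -13.0 -10.6 w 28.7 endperp -12.200000000000003
red1 ctr [ 5.375e+02 -2.000e-01] ang -13.8 -11.7 w 27.4 endperp -13.900000000000006
green [ 423.5 -272.7] 9.1 8.4 27.845057998358527 9.099999999999994
blk2 [439.4 141.7] [49.1 48.3 47.5 48.6] [np.float64(-70.6), np.float64(-161.9), np.float64(109.8), np.float64(20.0)]
blk1 [439.2 141.3] [48.6 48.5 47.5 47.7] [np.float64(-69.6), np.float64(-162.5), np.float64(109.5), np.float64(18.9)]
jar [[440.5 -10.3  45. ]] [[440.3 -11.5  45. ]]
wjar [[ 421.3 -132.6   45. ]]
clamp [[618.8, 36.1], [609.1, 11.9], [621.9, 5.7], [631.9, 28.9], [669.5, 15.1], [671.9, -16.7]] -20.0 -24.1
t 2.5 pos [509.2 128.7 280.2] yaw 3.138 w 91.0 -> shift cm [-11.12  -2.01  10.83] turn -0.004 q6-> 1.6
```

All measurements from the two wrist views agree within about 1.5 mm:

| Thing | Centre (mm) | Angle |
|---|---|---|
| Red bar | (537.6,0.5) | -12.5° |
| Green bar | (423.5,-272.7) | 9° |
| Steel block | (439.3,141.5) | 20° |
| Amber jar | (440.4,-11) | – |

The jar goes first.

```bash
cat >> h.py <<'E'
BT=(596.3,229.3,np.radians(2.9)); YT=(593.6,-243.6,np.radians(-8.3))
def tr(T,x,y): c,s=np.cos(T[2]),np.sin(T[2]); return T[0]+c*x-s*y,T[1]+s*x+c*y
E
python3 - <<'E'
from h import *
print('jar tgt',tr(BT,31,51),'red',tr(BT,31,-32),'clamp',tr(BT,-34,0),'green',tr(YT,0,-43),'blk',tr(YT,0,32))
go(440.4,-11,110,np.pi)
E
```

```text
jar tgt (np.float64(624.6800601287973), np.float64(281.8030683587716)) red (np.float64(628.8792741551645), np.float64(198.90936171248416)) clamp (np.float64(562.3435418557376), np.float64(227.57984003739176)) green (np.float64(587.3926833569582), np.float64(-286.14960892996567)) blk (np.float64(598.2193984320312), np.float64(-211.93517474979296))
t 2.5 pos [509.2 128.7 280.2] yaw 3.138 w 91.0 -> shift cm [ 6.79 17.03 13.99] turn -0.004 q6-> 1.55
```

Call:
apply_moves(rows=[[[2,4,4],0,9.1],[[4,8,8],0,9.1],[[6,12,12],0,9.1],[[6.8,16,14],0,9.1],[[6.8,17,14],0,9.1]])

```text
time: 3.12
tool_pos: [438.4, -13.1, 108.7]
tcp_rot: [-1.571, -0.006, 3.133]
contact_force: [-0.8, 1.0, -0.3]
grip_width: 91.0
```

```bash
python3 -c "
from h import *
go(440.4,-11,24,np.pi)"
```

```text
t 3.12 pos [438.4 -13.1 108.7] yaw 3.133 w 91.0 -> shift cm [-0.25  8.47 -0.2 ] turn -0.008 q6-> 1.55
```

Call:
apply_moves(rows=[[[-0.2,4,-0.2],0,9.1],[[-0.2,7,-0.2],0,9.1],[[-0.2,8.5,-0.2],0,9.1],[[-0.2,8.5,-0.2],0,3.0],[[-0.2,8.5,-0.2],0,3.0]])

```text
time: 3.75
tool_pos: [441.0, -11.2, 24.7]
tcp_rot: [-1.571, -0.004, 3.133]
contact_force: [0.5, -0.4, -0.3]
grip_width: 75.8
```

Call:
apply_moves(rows=[[[0,0,0],0,3.0],[[0,0,0],0,3.0],[[0,0,0],0,3.0]])

```text
time: 4.12
tool_pos: [441.2, -11.2, 25.0]
tcp_rot: [-1.571, -0.003, 3.133]
contact_force: [-0.6, -0.5, 1.0]
grip_width: 45.6
```

Call:
apply_moves(rows=[[[0,0,0],0,3.0],[[0,0,0],0,3.0],[[0,-2,0],0,3.0]])

```text
time: 4.5
tool_pos: [440.1, -11.0, 44.2]
tcp_rot: [-1.572, -0.007, 3.133]
contact_force: [-0.1, -0.5, -1.4]
grip_width: 35.7
```

```bash
python3 -c "
from h import *
go(624.7,281.8,110,np.pi)"
```

```text
t 4.5 pos [440.1 -11.   44.2] yaw 3.133 w 35.7 -> shift cm [-18.16  -6.68 -29.44] turn -0.009 q6-> 1.99
```

Call:
apply_moves(rows=[[[-2,-5,-4],0,3.0],[[-6,-6.7,-9],0,3.0],[[-9.5,-6.7,-15],0,3.0],[[-13,-6.7,-21],0,3.0],[[-16.5,-6.7,-26],0,3.0]])

```text
time: 5.12
tool_pos: [597.6, 233.8, 110.2]
tcp_rot: [-1.571, -0.007, 3.133]
contact_force: [0.5, -1.0, -0.3]
grip_width: 35.3
```

```bash
python3 -c "
from h import *
go(624.7,281.8,60,np.pi)"
```

```text
t 5.12 pos [597.6 233.8 110.2] yaw 3.133 w 35.3 -> shift cm [-2.7   5.   -4.82] turn -0.008 q6-> 1.99
```

Call:
apply_moves(rows=[[[-2.7,0,-4.8],-0.008,3.0],[[-2.7,4,-4.8],-0.008,3.0],[[-2.7,5,-4.8],-0.008,3.0],[[-2.7,5,-4.8],-0.008,3.0]])

```text
time: 5.62
tool_pos: [624.0, 280.8, 59.3]
tcp_rot: [-1.57, -0.009, 3.141]
contact_force: [-0.3, -0.2, -1.5]
grip_width: 35.8
```

```bash
python3 -c "
from h import *
shot('side','s3.png');shot('wrist','w3.png')
im=cv2.imread('pics/s3.png');cv2.imwrite('pics/s3z.png',cv2.resize(im[230:380,140:340],(800,600)))
go(624.7,281.8,29.5,np.pi)"
```

```text
t 5.72 pos [625.4 281.1  61.5] yaw 3.14 w 35.4 -> shift cm [ 0.05  3.2  -0.07] turn -0.001 q6-> 1.99
```

View pics/s3z.png

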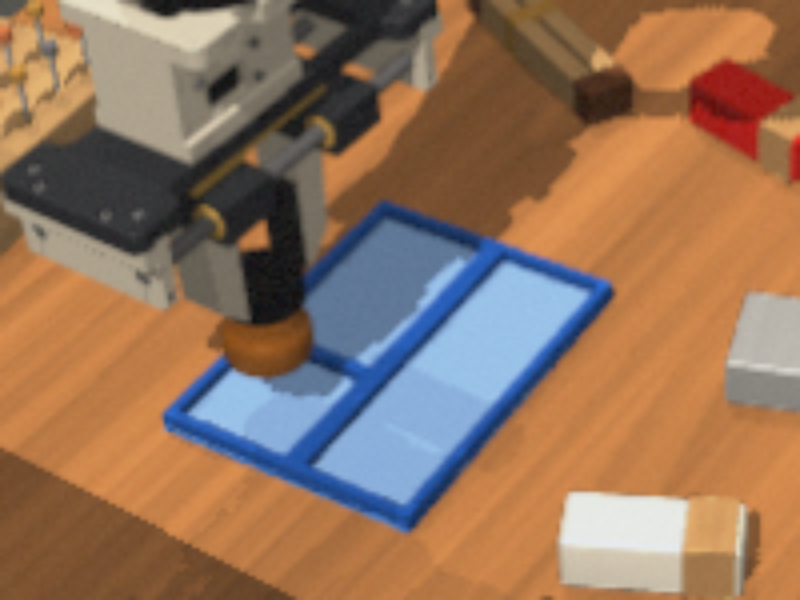

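The jar is held upright above the square compartment. Lowering it to the floor.

Call:
apply_moves(rows=[[[0,2,0],0,3.0],[[0,3.1,0],0,3.0],[[0,3.15,0],0,3.0],[[0,3.15,0],0,3.0]])

```text
time: 6.22
tool_pos: [625.7, 281.1, 30.9]
tcp_rot: [-1.572, -0.004, 3.14]
contact_force: [-1.1, 1.1, -0.2]
grip_width: 35.4
```

Call:
apply_moves(rows=[[[0,0.05,0],0,5.5],[[0,0.05,0],0,5.5],[[0,0.05,0],0,5.5],[[0,-2.5,0],0,5.5],[[0,-8,0],0,5.5]])

```text
time: 6.85
tool_pos: [624.3, 280.4, 108.8]
tcp_rot: [-1.57, -0.01, 3.14]
contact_force: [1.4, 0.8, -0.6]
grip_width: 55.2
```

```bash
python3 -c "
from h import *
shot('wrist','w4.png')
go(537.6,0.5,100,np.pi+np.radians(-12.5))"
```

```text
t 6.9 pos [629.  282.  119.8] yaw 3.14 w 55.3 -> shift cm [ 9.11  1.8  28.17] turn 0.217 q6-> 1.79
```

View pics/w4.png

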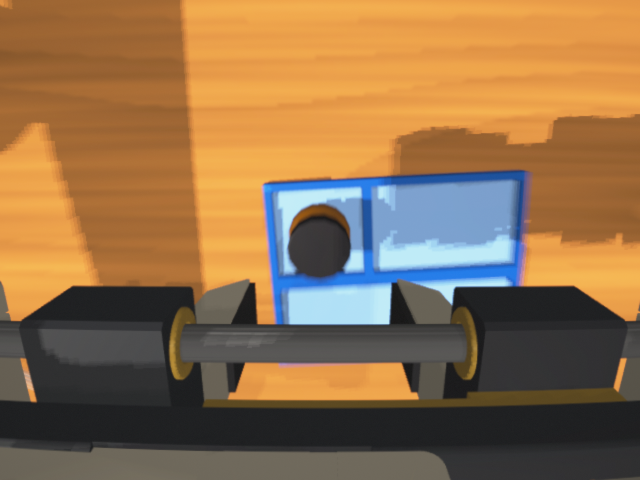

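The jar stands in the square compartment, with its lid at (319,247). Next is the red bar.

Call:
apply_moves(rows=[[[2,0,6],0.1,7.5],[[4,0.5,12],0.217,7.5],[[6,1,18],0.217,7.5],[[8,1.8,24],0.217,7.5],[[9.1,1.8,28.2],0.217,7.5]])

```text
time: 7.52
tool_pos: [536.5, -1.8, 99.9]
tcp_rot: [-1.576, 0.004, 2.922]
contact_force: [0.7, 0.5, 0.5]
grip_width: 75.3
```

```bash
python3 -c "
from h import *
go(537.6,0.5,22,np.pi+np.radians(-12.5))"
```

```text
t 7.53 pos [536.5  -1.8  99.9] yaw 2.922 w 75.3 -> shift cm [-0.03  7.79 -0.21] turn -0.001 q6-> 1.79
```

Call:
apply_moves(rows=[[[0,4,-0.2],0,7.5],[[0,7.2,-0.2],0,7.5],[[0,7.8,-0.2],0,7.5],[[0,7.8,-0.2],0,2.0],[[0,7.8,-0.2],0,2.0]])

```text
time: 8.15
tool_pos: [538.4, 0.5, 23.2]
tcp_rot: [-1.576, 0.007, 2.923]
contact_force: [0.6, -0.2, -1.3]
grip_width: 59.5
```

Call:
apply_moves(rows=[[[0,0,0],0,2.0],[[0,0,0],0,2.0],[[0,0,0],0,2.0],[[0,0,0],0,2.0],[[0,-2,0],0,2.0]])

```text
time: 8.78
tool_pos: [537.0, 0.6, 42.2]
tcp_rot: [-1.576, 0.003, 2.923]
contact_force: [1.0, 0.4, 0.5]
grip_width: 20.0
```

```bash
python3 -c "
from h import *
go(628.9,198.9,110,np.radians(-87.1))"
```

```text
t 8.78 pos [537.    0.6  42.2] yaw 2.923 w 20.0 -> shift cm [ -4.69  -6.66 -21.39] turn -1.84 q6-> 0.26
```

The fingers reached 20 mm, but the bar is 30 mm wide, so the grasp missed. I'll look.

```bash
python3 -c "
from h import *
shot('wrist','w5.png');shot('side','s5.png')
im=cv2.imread('pics/s5.png');cv2.imwrite('pics/s5z.png',cv2.resize(im[200:350,250:450],(800,600)))
"
```

```text
(no output)
```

View pics/w5.png

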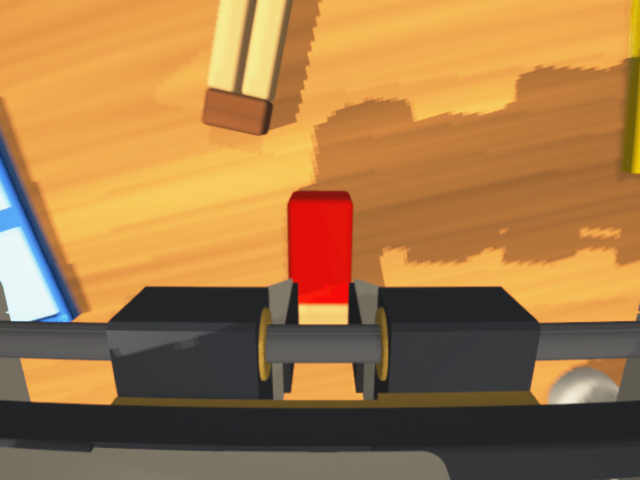

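View pics/s5z.png

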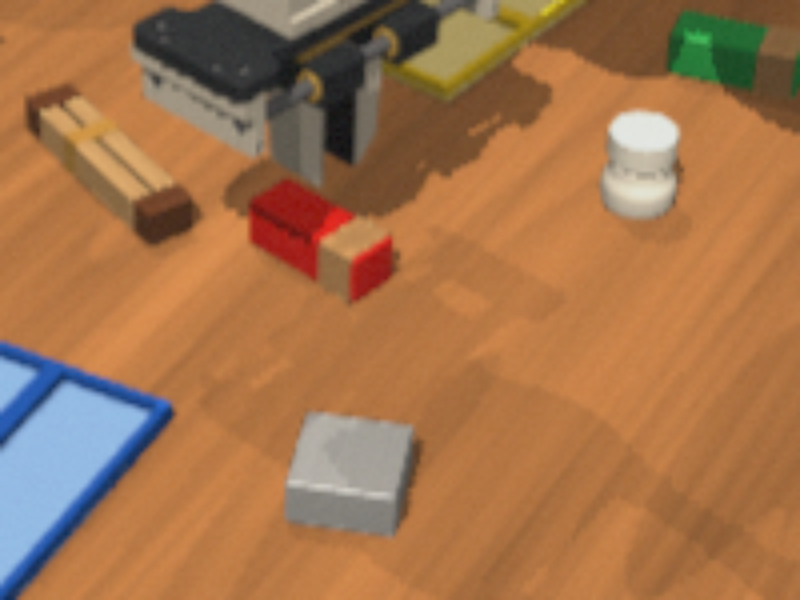

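The wrist view shows the red bar centred between the fingers at (320,250), and the side view shows it still flat on the bench. So I probably lifted before the grip built up. I'll open, go down again, close fully and check the width before lifting.

Call:
apply_moves(rows=[[[0,-1.5,0],0,6],[[0,-1.5,0],0,6],[[0,-1.5,0],0,6],[[0,-1.5,0],0,6],[[0,-1.5,0],0,6]])

```text
time: 9.5
tool_pos: [539.1, 0.3, 59.3]
tcp_rot: [-1.577, 0.009, 2.923]
contact_force: [1.3, 0.1, -0.1]
grip_width: 58.7
```

```bash
python3 -c "
from h import *
go(537.6,0.5,20,np.pi+np.radians(-12.5))
im,c=shot('wrist','w6.png');cv2.imwrite('pics/w6z.png',cv2.resize(im[100:400,120:520],(800,600)))"
```

```text
t 9.5 pos [5.391e+02 3.000e-01 5.930e+01] yaw 2.923 w 58.7 -> shift cm [0.18 3.93 0.03] turn -0.001 q6-> 1.79
```

View pics/w6z.png

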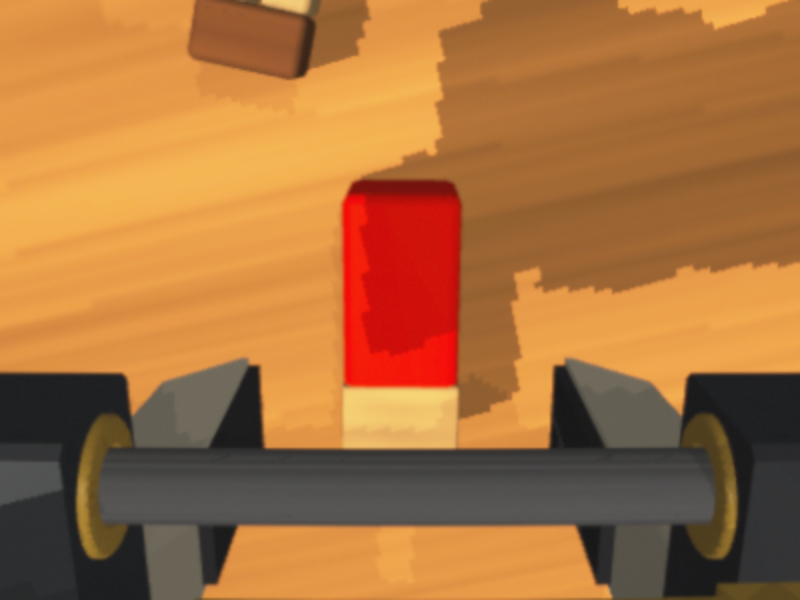

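```bash
python3 -c "
from h import *
c=loadc('wrist','w6.png')
# top face far corners & card edge, in full-image px
px=np.array([[345,205],[459,205],[458,387],[343,387],[400,182]])/2+[120,100]
P=onplane(c,px,28);print(P.round(1));m=(P[0]+P[1])/2;print(m,np.degrees(np.arctan2(*(P[0]-P[1])[[1,0]]))-90)
print('proj tcp xy at z28,14',proj(c,[[537.6,.5,28],[537.6,.5,14]]))
"
```

```text
[[574.8   6.5  28. ]
 [568.7 -20.9  28. ]
 [521.7 -11.   28. ]
 [528.2  18.4  28. ]
 [577.4  -7.9  28. ]]
[571.75435795  -7.17643892  28.        ] -12.48411119213091
proj tcp xy at z28,14 [[320.91527005 269.85182053]
 [321.18067138 261.37579709]]
```

The bar hasn't moved. Retrying with a full close.

Call:
apply_moves(rows=[[[0.1,2.5,0],0,6],[[0.1,3.7,0],0,6],[[0.1,3.75,0],0,0],[[0.1,3.75,0],0,0],[[0.1,3.75,0],0,0]])

```text
time: 10.18
tool_pos: [539.0, 0.6, 22.5]
tcp_rot: [-1.577, 0.011, 2.923]
contact_force: [0.6, 0.6, -0.0]
grip_width: 34.3
```

Call:
apply_moves(rows=[[[0,0,0],0,0],[[0,0,0],0,0],[[0,0,0],0,0]])

```text
time: 10.55
tool_pos: [539.1, 0.5, 22.6]
tcp_rot: [-1.577, 0.011, 2.923]
contact_force: [1.5, -0.6, -0.1]
grip_width: 4.7
```

```bash
python3 -c "
from h import *
im,c=shot('wrist','w7.png');i2,_=shot('side','s7.png');i3,_=shot('scene','c7.png')
cv2.imwrite('pics/s7z.png',np.hstack([cv2.resize(i2[200:350,270:400],(400,460)),cv2.resize(i3[180:330,240:370],(400,460))]))"
```

```text
(no output)
```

View pics/w7.png

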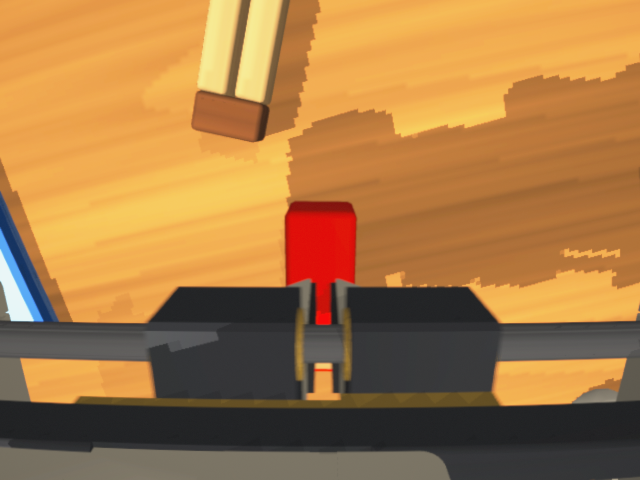

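View pics/s7z.png

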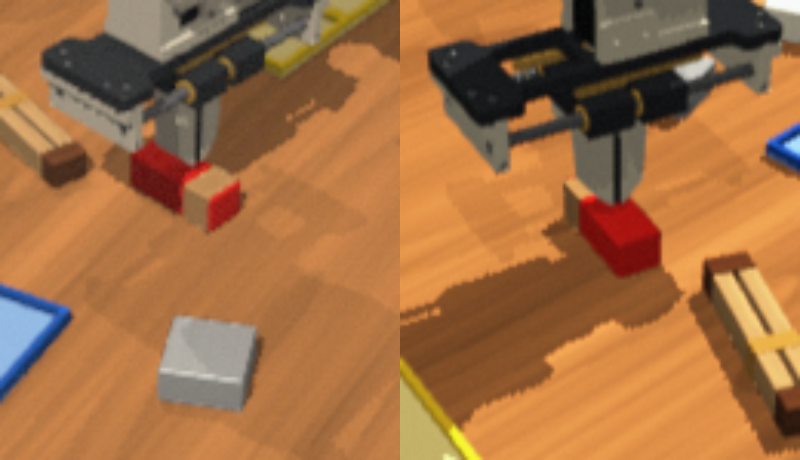

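```bash
python3 -c "
from h import *
print(tri(cam('side'),[336,253.1],cam('scene'),[309.9,246.8]), bot.get_obs()['tool_pos'],bot.get_obs()['joint_positions'])
print(proj(cam('side'),[[539,.5,8],[539,.5,28]]),proj(cam('scene'),[[539,.5,8],[539,.5,28]]))
"
```

```text
(array([534.68767438,   1.73905845,  28.16347799]), np.float64(13.399539920557773)) [539.02030783   0.54579567  22.5205558 ] [-0.14434041  0.58811241  1.72299336  0.00691065  0.81956     1.64049462]
[[331.11488297 260.92069789]
 [331.2334074  253.02063763]] [[307.42433165 255.65696236]
 [307.47264096 247.17186183]]
```

The side and scene views show the closed fingertips resting just on top of the red bar, at about z=28. That is roughly 20 mm higher than the stated tip offset implies. I'll open and go down further in steps, watching the force.

Call:
apply_moves(rows=[[[0,-0.5,0],0,6],[[0,-0.5,0],0,6],[[0,-0.5,0],0,6],[[0,-0.5,0],0,6],[[0,-0.5,0],0,6]])

```text
time: 11.32
tool_pos: [538.9, 0.5, 27.5]
tcp_rot: [-1.577, 0.01, 2.923]
contact_force: [0.5, 0.3, 0.4]
grip_width: 46.1
```

Call:
apply_moves(rows=[[[0,0.5,0],0,6],[[0,1.2,0],0,6],[[0,1.8,0],0,6],[[0,1.8,0],0,6]])

```text
time: 11.82
tool_pos: [538.6, 0.7, 8.7]
tcp_rot: [-1.577, 0.009, 2.923]
contact_force: [0.0, -0.5, 0.1]
grip_width: 59.8
```

```bash
python3 -c "
from h import *
i2,_=shot('side','s8.png');i3,_=shot('scene','c8.png');go(537.6,.5,5)
cv2.imwrite('pics/s8z.png',np.hstack([cv2.resize(i2[200:350,270:400],(400,460)),cv2.resize(i3[180:330,240:370],(400,460))]))"
```

```text
t 11.93 pos [539.1   0.6   9.3] yaw 2.923 w 60.0 -> shift cm [0.15 0.43 0.05] turn 0 q6-> 1.79
```

View pics/s8z.png

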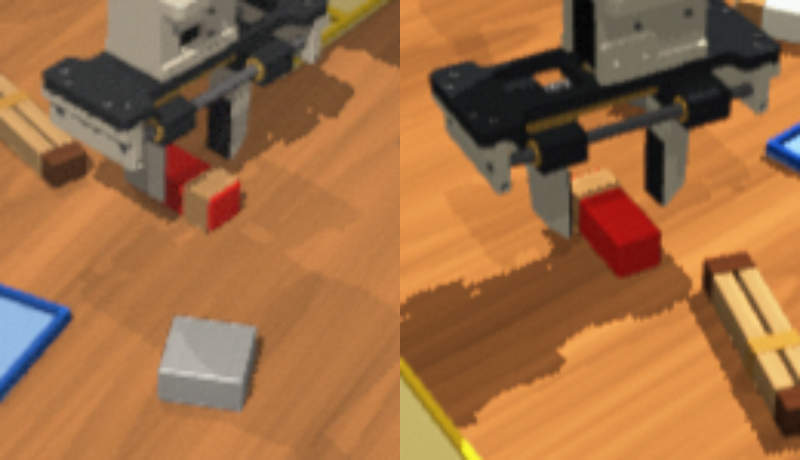

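```bash
python3 -c "
from h import *
for z in (-5,5,15,25): print(z,onplane(cam('side'),[[323.6,266.2]],z)[0].round(1),onplane(cam('scene'),[[295.2,256.6]],z)[0].round(1))
j=np.array([-np.sin(2.923),np.cos(2.923)]);print(np.array([539,.6])+j*30,np.array([539,.6])-j*30)
"
```

```text
-5 [551.6   9.1  -5. ] [513.3  -8.3  -5. ]
5 [545.   20.2   5. ] [523.2 -16.4   5. ]
15 [538.4  31.2  15. ] [533.1 -24.5  15. ]
25 [531.8  42.3  25. ] [543.  -32.6  25. ]
[532.49432055 -28.68610822] [545.50567945  29.88610822]
```

Both views put the tips about 5.5 mm above the reported TCP height, so I'll use that empirical offset from here on. Going to reported z of about 3, then closing.

Call:
apply_moves(rows=[[[0.1,0.4,0],0,6],[[0.1,0.6,0],0,6],[[0.1,0.6,0],0,0],[[0.1,0.6,0],0,0],[[0.1,0.6,0],0,0]])

```text
time: 12.55
tool_pos: [538.3, 0.8, 3.4]
tcp_rot: [-1.577, 0.01, 2.923]
contact_force: [-0.2, -0.7, 0.4]
grip_width: 34.6
```

Call:
apply_moves(rows=[[[0,0,0],0,0],[[0,0,0],0,0],[[0,0,0],0,0]])

```text
time: 12.92
tool_pos: [538.3, 0.8, 3.5]
tcp_rot: [-1.577, 0.01, 2.923]
contact_force: [0.2, -0.2, 0.1]
grip_width: 29.7
```

Gripped at 29.7 mm. Lift and carry to the oblong compartment.

```bash
python3 -c "
from h import *
go(628.9,198.9,90,np.radians(-87.1))"
```

```text
t 12.93 pos [538.3   0.8   3.5] yaw 2.923 w 29.7 -> shift cm [ -4.64  -8.48 -21.35] turn -1.84 q6-> 0.26
```

Call:
apply_moves(rows=[[[0,-4,0],0,0],[[0,-8.5,-1],-0.18,0],[[-1,-8.5,-5],-0.36,0],[[-2,-8.5,-10],-0.54,0],[[-3,-8.5,-15],-0.72,0]])

```text
time: 13.55
tool_pos: [599.7, 141.6, 89.8]
tcp_rot: [-1.568, 0.012, -2.635]
contact_force: [0.7, -0.5, -1.0]
grip_width: 29.7
```

```bash
python3 -c "
from h import *
go(628.9,198.9,70,np.radians(-87.1))"
```

```text
t 13.55 pos [599.7 141.6  89.8] yaw -2.635 w 29.7 -> shift cm [-5.31  2.03 -3.6 ] turn -1.115 q6-> 0.26
```

Call:
apply_moves(rows=[[[-2,0,-1],-0.18,0],[[-4,0,-3],-0.36,0],[[-5.3,0,-3.6],-0.54,0],[[-5.3,0.5,-3.6],-0.72,0],[[-5.3,1,-3.6],-0.9,0]])

```text
time: 14.18
tool_pos: [628.4, 199.1, 79.7]
tcp_rot: [-1.561, 0.005, -1.729]
contact_force: [-0.7, 0.6, -1.2]
grip_width: 29.6
```

```bash
python3 -c "
from h import *
go(628.9,198.9,50,np.radians(-87.1))"
```

```text
t 14.18 pos [628.4 199.1  79.7] yaw -1.729 w 29.6 -> shift cm [0.02 2.97 0.02] turn -0.208 q6-> 0.26
```

Call:
apply_moves(rows=[[[0,0,0],-0.15,0],[[0,2,0],-0.21,0],[[0,3,0],-0.21,0],[[0,3,0],-0.21,0]])

```text
time: 14.68
tool_pos: [628.0, 199.0, 48.6]
tcp_rot: [-1.562, 0.002, -1.52]
contact_force: [-0.8, 0.4, -1.3]
grip_width: 30.2
```

```bash
python3 -c "
from h import *
i1,_=shot('wrist','w9.png');i2,_=shot('side','s9.png');i3,_=shot('scene','c9.png');go(628.9,198.9,8,np.radians(-87.1))
cv2.imwrite('pics/s9z.png',np.vstack([np.hstack([cv2.resize(i2[250:370,170:300],(400,370)),cv2.resize(i3[150:270,350:480],(400,370))]),cv2.resize(i1[:290],(800,362))])[:600])"
```

```text
t 14.82 pos [629.1 199.2  50.3] yaw -1.519 w 29.4 -> shift cm [ 0.04  4.23 -0.08] turn 0.001 q6-> 0.26
```

View pics/s9z.png

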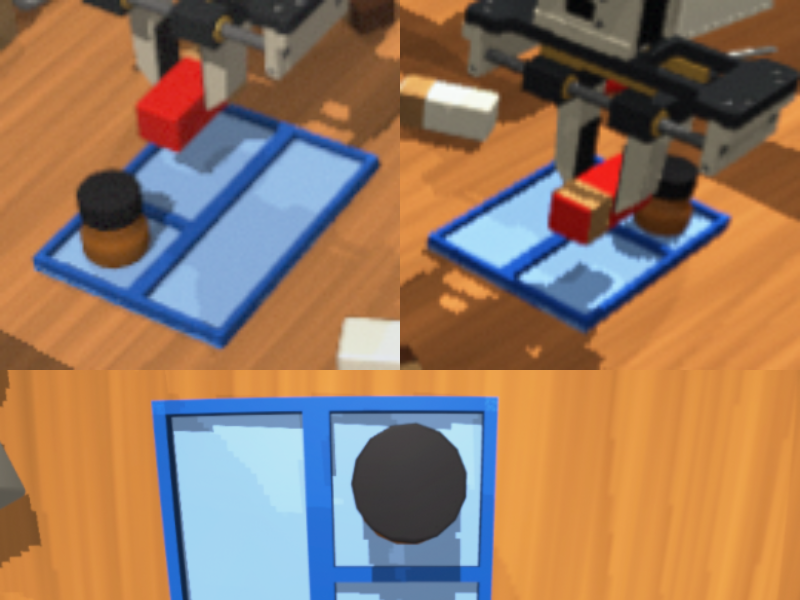

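The jar stands centred in the square compartment, and the red bar hangs level along y. I'll cross-check the tray position from this closer wrist view.

```bash
python3 -c "
from h import *
c=loadc('wrist','w9.png')
s=1.25
P=onplane(c,np.array([[152,32],[497,27]])/s,10);print(P.round(1),np.linalg.norm(P[0]-P[1]))
print('expected',tr(BT,-65,85),tr(BT,65,85))
print('jar',onplane(c,np.array([[409,112]])/s,49),tr(BT,31,51))
print('inner sq corners',onplane(c,np.array([[332,46],[483,43],[478,194],[334,196]])/s,10).mean(0))
Q=proj(c,[[*tr(BT,-65,85),10],[*tr(BT,65,85),10]]);print(Q*s+[0,0])
im=cv2.imread('pics/w9.png');print(im.shape)
print('camera',-c[2].T@c[3])
"
```

```text
[[527.1 310.4  10. ]
 [656.4 317.5  10. ]] 129.46442553809052
expected (np.float64(527.0828418765072), np.float64(310.9026042556695)) (np.float64(656.9163583104514), np.float64(317.4796864656422))
jar [[624.63755566 282.14494305  49.        ]] (np.float64(624.6800601287973), np.float64(281.8030683587716))
inner sq corners [624.57033073 281.62067821  10.        ]
[[151.93493694  30.53787156]
 [498.47950734  27.27380145]]
(480, 640, 3)
camera [622.04439191 268.92634672 220.07893204]
```

The tray and jar agree within 0.6 mm. Lowering the bar.

Call:
apply_moves(rows=[[[0,2.5,-0.1],0,0],[[0,3.9,-0.1],0,0],[[0,4.2,-0.1],0,0],[[0,4.2,-0.1],0,0]])

```text
time: 15.32
tool_pos: [629.1, 199.5, 8.9]
tcp_rot: [-1.558, 0.003, -1.519]
contact_force: [0.9, 0.3, -1.0]
grip_width: 29.6
```

Call:
apply_moves(rows=[[[0,0.05,0],0,4.5],[[0,0.05,0],0,4.5],[[0,0.05,0],0,4.5],[[0,-2,0],0,4.5],[[0,-6,0],0,4.5]])

```text
time: 15.95
tool_pos: [627.0, 198.9, 67.7]
tcp_rot: [-1.562, 0.002, -1.519]
contact_force: [1.6, 0.4, -0.3]
grip_width: 45.0
```

Call:
apply_moves(rows=[[[0,-4,0],0,4.5],[[0,-6,0],0,4.5],[[0,-6,0],0,4.5]])

```text
time: 16.32
tool_pos: [627.5, 199.0, 129.8]
tcp_rot: [-1.558, 0.003, -1.519]
contact_force: [0.8, -0.2, -1.1]
grip_width: 44.9
```

```bash
python3 -c "
from h import *
i2,_=shot('side','s10.png');i3,_=shot('scene','c10.png');go(600,-10,250,np.pi-.4)
cv2.imwrite('pics/s10z.png',np.hstack([cv2.resize(i2[250:370,170:300],(400,370)),cv2.resize(i3[150:270,350:480],(400,370))]))"
```

```text
t 16.43 pos [626.  198.7 126.9] yaw -1.519 w 45.0 -> shift cm [ 20.68 -12.38  -3.57] turn 2.022 q6-> 1.95
```

View pics/s10z.png

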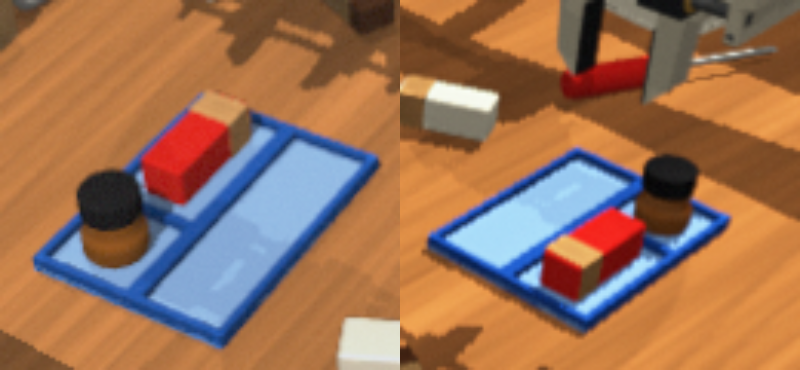

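The red bar lies flat in the oblong compartment. Next I'll look at the clamp, keeping the present yaw.

```bash
python3 -c "
from h import *
go(640,-70,230)"
```

```text
t 16.43 pos [626.  198.7 126.9] yaw -1.519 w 45.0 -> shift cm [ 26.88 -10.37   0.1 ] turn 0 q6-> -0.16
```

Call:
apply_moves(rows=[[[3,-3,0],0,6],[[9,-6,0],0,6],[[15,-9,0],0,6],[[21,-10.4,0.1],0,6],[[26.9,-10.4,0.1],0,6]])

```text
time: 17.05
tool_pos: [639.9, -67.6, 230.0]
tcp_rot: [-1.563, 0.002, -1.519]
contact_force: [0.9, -0.1, -0.3]
grip_width: 60.2
```

Call:
apply_moves(rows=[[[2,0,0],0,6],[[2,0,0],0,6],[[2,0,0],0,6]])

```text
time: 17.42
tool_pos: [640.7, -85.8, 229.1]
tcp_rot: [-1.564, 0.003, -1.517]
contact_force: [0.2, 1.7, -0.4]
grip_width: 60.1
```

```bash
python3 -c "
from h import *
i1,_=shot('wrist','w11.png');go(674,0,100,np.radians(-22))"
```

```text
t 17.48 pos [640.9 -85.5 229.4] yaw -1.517 w 59.9 -> shift cm [-8.32 12.99  3.68] turn -1.133 q6-> -1.19
```

View pics/w11.png

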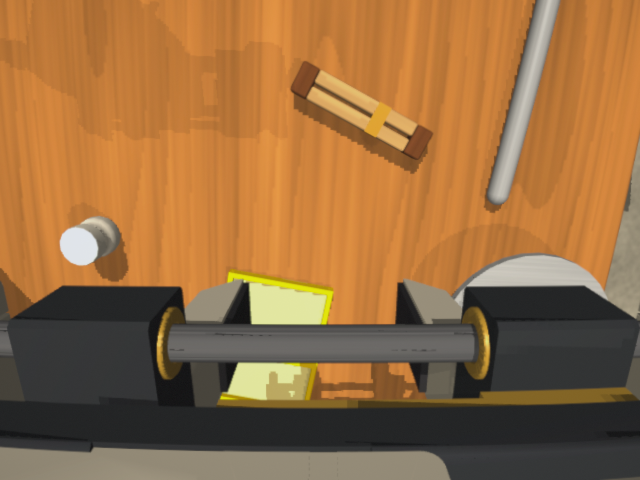

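```bash
python3 -c "
import cv2
im=cv2.imread('pics/w11.png');x,y=280,50
c=cv2.resize(im[y:y+120,x:x+160],(800,600),interpolation=cv2.INTER_CUBIC)
for k in range(0,160,10): cv2.putText(c,str(x+k),(k*5,8),0,.3,(255,255,255));cv2.line(c,(k*5,10),(k*5,14),(255,255,255))
for k in range(0,120,10): cv2.putText(c,str(y+k),(0,k*5+3),0,.3,(255,255,255))
cv2.imwrite('pics/w11z.png',c)"
```

```text
(no output)
```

View pics/w11z.png

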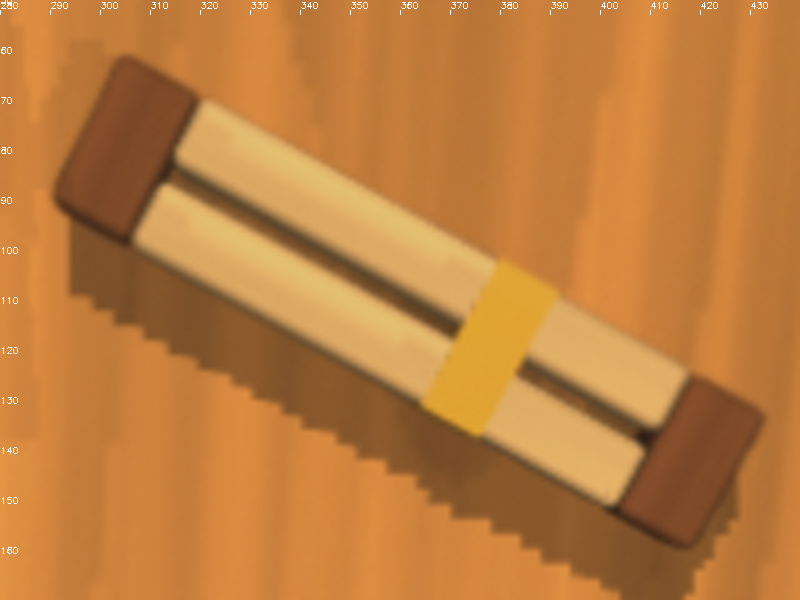

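```bash
python3 -c "
from h import *
c=loadc('wrist','w11.png')
P=onplane(c,[[305,61],[433,133],[418,159],[291,89.5]],22)[:,:2];e=np.roll(P,-1,0)-P
print(P.round(1),P.mean(0),np.linalg.norm(e,axis=1),np.degrees(np.arctan2(e[:,1],e[:,0])))
a=np.arctan2(*(P[1]+P[2]-P[0]-P[3])[::-1]);print(np.degrees(a))
go(*P.mean(0),60,a)"
```

```text
[[619.6  36. ]
 [735.6 -17.7]
 [724.6 -41.2]
 [608.6  12. ]] [672.11629054  -2.71793609] [127.77472595  26.00816461 127.65667463  26.36403608] [ -24.81880062 -114.98408648  155.3409568    65.27577898]
-24.738958827093118
t 17.48 pos [640.9 -85.5 229.4] yaw -1.517 w 59.9 -> shift cm [-8.05 16.99  3.45] turn -1.085 q6-> -1.14
```

The clamp is fully visible, with dark ends at about (305,75) and (425,145). Its centre is (672,-2.7) at -24.7°. Going there with yaw -24.7°.

Call:
apply_moves(rows=[[[-2,3,1],-0.18,6.5],[[-4,6,2],-0.36,6.5],[[-6,9,3.4],-0.54,6.5],[[-8,12,3.4],-0.72,6.5],[[-8,14,3.4],-0.9,6.5]])

```text
time: 18.1
tool_pos: [670.5, 0.8, 88.1]
tcp_rot: [-1.565, -0.001, -0.606]
contact_force: [0.5, 0.1, 0.2]
grip_width: 64.9
```

```bash
python3 -c "
from h import *
go(672.1,-2.7,40,np.radians(-24.7))"
```

```text
t 18.1 pos [670.5   0.8  88.1] yaw -0.606 w 64.9 -> shift cm [ 0.32  4.81 -0.22] turn -0.175 q6-> -1.14
```

Call:
apply_moves(rows=[[[0.3,0,-0.2],-0.175,6],[[0.3,3,-0.2],-0.175,6],[[0.3,4.8,-0.2],-0.175,6],[[0.3,4.8,-0.2],-0.175,6]])

```text
time: 18.6
tool_pos: [670.8, -1.2, 38.3]
tcp_rot: [-1.566, 0.001, -0.43]
contact_force: [0.4, -0.2, 0.1]
grip_width: 59.6
```

```bash
python3 -c "
from h import *
go(672.1,-2.7,3.5,np.radians(-24.7))"
```

```text
t 18.6 pos [670.8  -1.2  38.3] yaw -0.43 w 59.6 -> shift cm [ 0.19  3.48 -0.1 ] turn 0.001 q6-> -1.14
```

Call:
apply_moves(rows=[[[0.2,2.5,-0.1],0,6],[[0.2,3.5,-0.1],0,6],[[0.2,3.5,-0.1],0,6],[[0.2,3.5,-0.1],0,0],[[0.2,3.5,-0.1],0,0]])

```text
time: 19.23
tool_pos: [672.9, -2.8, 4.4]
tcp_rot: [-1.566, -0.0, -0.43]
contact_force: [0.2, 0.1, 0.4]
grip_width: 44.4
```

Call:
apply_moves(rows=[[[0,0,0],0,0],[[0,0,0],0,0],[[0,0,0],0,0],[[0,0,0],0,0]])

```text
time: 19.73
tool_pos: [673.2, -2.8, 4.9]
tcp_rot: [-1.565, -0.001, -0.43]
contact_force: [0.1, -0.1, 4.5]
grip_width: 27.3
```

```bash
python3 -c "
from h import *
go(562.3,227.6,90,np.radians(-87.1))"
```

```text
t 19.73 pos [673.2  -2.8   4.9] yaw -0.43 w 27.3 -> shift cm [-19.68  -8.44  16.37] turn 1.09 q6-> 0.33
```

Call:
apply_moves(rows=[[[0,-4,0],0,0],[[0,-8,2],0.18,0],[[-5,-8.4,5],0.36,0],[[-9,-8.4,9],0.54,0],[[-14,-8.4,12],0.72,0]])

```text
time: 20.35
tool_pos: [595.0, 165.7, 89.1]
tcp_rot: [-1.566, 0.003, -1.156]
contact_force: [0.3, 0.8, 0.3]
grip_width: 27.4
```

```bash
python3 -c "
from h import *
go(562.3,227.6,90,np.radians(-87.1))"
```

```text
t 20.35 pos [595.  165.7  89.1] yaw -1.156 w 27.4 -> shift cm [-6.98 -0.07 -0.51] turn 0.364 q6-> 0.33
```

Call:
apply_moves(rows=[[[-5,0,-0.5],0.18,0],[[-7,0,-0.5],0.36,0],[[-7,2,-0.5],0.364,0],[[-7,4,-0.5],0.364,0],[[-7,4,-0.5],0.364,0]])

```text
time: 20.98
tool_pos: [560.9, 227.6, 47.4]
tcp_rot: [-1.571, 0.004, -1.52]
contact_force: [-0.2, 0.3, -0.0]
grip_width: 27.4
```

```bash
python3 -c "
from h import *
i1,_=shot('wrist','w12.png');i2,_=shot('side','s12.png');i3,_=shot('scene','c12.png');go(562.3,227.6,9.2,np.radians(-87.1))
cv2.imwrite('pics/s12z.png',np.hstack([cv2.resize(i2[230:370,150:310],(400,350)),cv2.resize(i3[150:290,330:490],(400,350))]))"
```

```text
t 21.12 pos [562.9 228.   49.9] yaw -1.521 w 27.3 -> shift cm [ 0.05  4.07 -0.08] turn -0.001 q6-> 0.33
```

View pics/s12z.png

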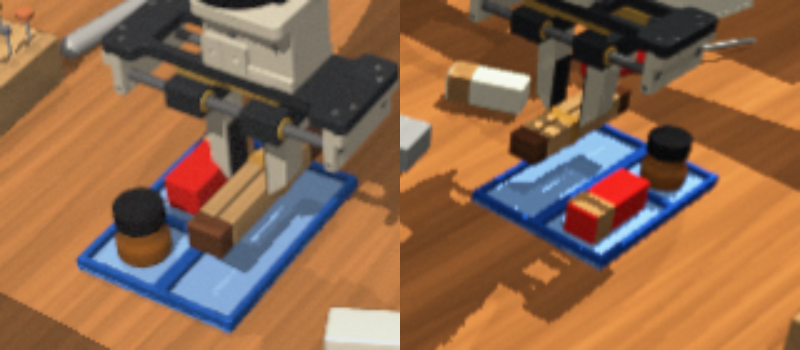

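View pics/w12.png

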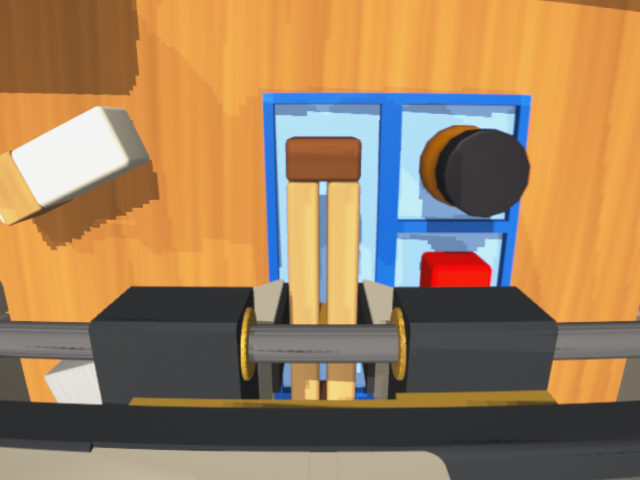

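The clamp hangs level over the long compartment, with its near end at (323,158). Lowering and releasing.

Call:
apply_moves(rows=[[[0,2.5,-0.1],0,0],[[0,3.8,-0.1],0,0],[[0,4.05,-0.1],0,0],[[0,4.05,-0.1],0,0]])

```text
time: 21.62
tool_pos: [562.5, 228.2, 9.9]
tcp_rot: [-1.565, 0.005, -1.521]
contact_force: [0.2, -1.0, -0.7]
grip_width: 27.0
```

Call:
apply_moves(rows=[[[0,0.05,0],0,4.0],[[0,0.05,0],0,4.0],[[0,0.05,0],0,4.0],[[0,-2,0],0,4.0],[[0,-6,0],0,4.0]])

```text
time: 22.25
tool_pos: [560.9, 227.5, 69.1]
tcp_rot: [-1.569, 0.004, -1.521]
contact_force: [0.3, 0.4, 0.2]
grip_width: 39.9
```

```bash
python3 -c "
from h import *
i2,_=shot('side','s13.png');i3,_=shot('scene','c13.png')
go(439.3,141.5,100,np.pi+np.radians(20))
go(439.3,141.5,100,np.radians(-70))
cv2.imwrite('pics/s13z.png',np.hstack([cv2.resize(i2[230:370,150:310],(400,350)),cv2.resize(i3[150:290,330:490],(400,350))]))"
```

```text
t 22.35 pos [564.9 228.7  74.5] yaw -1.521 w 39.8 -> shift cm [  8.06  -2.78 -12.94] turn 1.272 q6-> 1.53
t 22.35 pos [564.9 228.7  74.5] yaw -1.521 w 39.8 -> shift cm [  8.06  -2.78 -12.94] turn -0.299 q6-> -0.04
```

View pics/s13z.png

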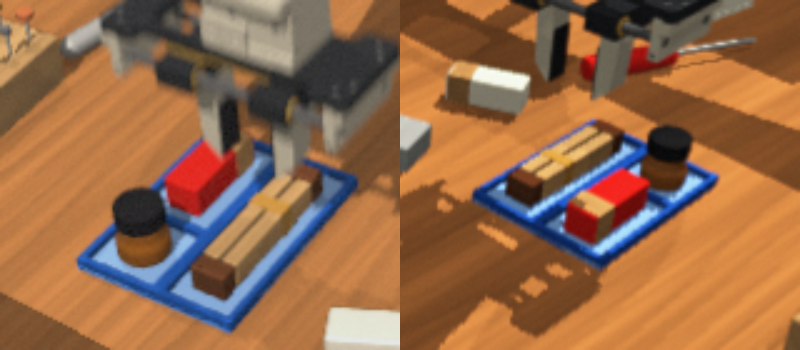

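All three blue-tray items are seated. Now the steel block, with jaws roughly along x to stay clear of the white bar.

Call:
apply_moves(rows=[[[0,-2.8,-1],0,7],[[2,-2.8,-4],-0.1,7],[[4,-2.8,-8],-0.2,7],[[7,-2.8,-12],-0.3,7],[[8.1,-2.8,-12.9],-0.3,7]])

```text
time: 22.98
tool_pos: [437.2, 140.0, 99.9]
tcp_rot: [-1.558, 0.003, -1.221]
contact_force: [0.2, 0.1, 0.6]
grip_width: 70.0
```

```bash
python3 -c "
from h import *
go(439.3,141.5,45,np.radians(-70.2))"
```

```text
t 22.98 pos [437.2 140.   99.9] yaw -1.221 w 70.0 -> shift cm [-0.05  5.49  0.17] turn 0.004 q6-> -0.03
```

Call:
apply_moves(rows=[[[0,3,0.2],0,7],[[0,5.5,0.2],0,7],[[0,5.5,0.2],0,7]])

```text
time: 23.35
tool_pos: [439.3, 141.0, 43.7]
tcp_rot: [-1.561, 0.003, -1.222]
contact_force: [-0.3, -0.1, 0.0]
grip_width: 70.0
```

```bash
python3 -c "
from h import *
i1,_=shot('wrist','w14.png')
i2,_=shot('side','s14.png');i3,_=shot('scene','c14.png')
go(439.3,141.5,3.5,np.radians(-70.2))
cv2.imwrite('pics/s14z.png',np.hstack([cv2.resize(i2[260:400,260:420],(400,350)),cv2.resize(i3[150:290,260:420],(400,350))]))"
```

```text
t 23.5 pos [440.8 141.3  45.7] yaw -1.221 w 70.1 -> shift cm [-0.05  4.22 -0.19] turn 0.004 q6-> -0.03
```

View pics/s14z.png

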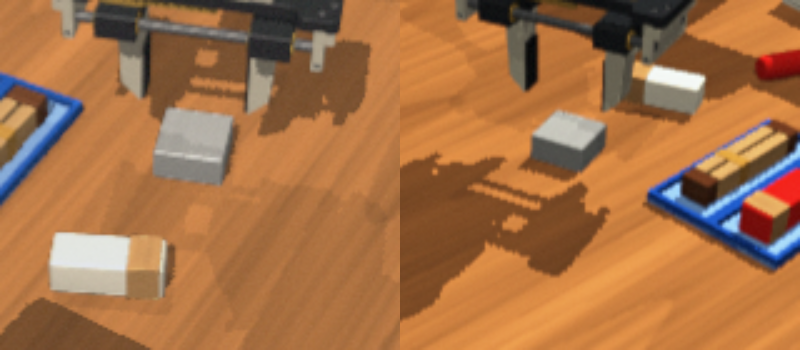

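The fingers straddle the block, with the white bar clear. Descending.

Call:
apply_moves(rows=[[[0,2.5,-0.2],0,7],[[0,4.2,-0.2],0,7],[[0,4.2,-0.2],0,7],[[0,4.2,-0.2],0,0],[[0,4.2,-0.2],0,0]])

```text
time: 24.12
tool_pos: [440.2, 141.1, 4.6]
tcp_rot: [-1.555, 0.002, -1.221]
contact_force: [-0.7, -0.3, 0.1]
grip_width: 54.2
```

Call:
apply_moves(rows=[[[0,0,0],0,0],[[0,0,0],0,0],[[0,0,0],0,0],[[0,0,0],0,0]])

```text
time: 24.62
tool_pos: [440.1, 141.1, 4.7]
tcp_rot: [-1.555, 0.002, -1.221]
contact_force: [-1.0, 0.2, 2.5]
grip_width: 49.6
```

```bash
python3 -c "
from h import *
go(598.2,-211.9,90,np.radians(-98.3))"
```

```text
t 24.62 pos [440.1 141.1   4.7] yaw -1.221 w 49.6 -> shift cm [38.56 -8.56  2.9 ] turn 0.495 q6-> -0.2
```

Call:
apply_moves(rows=[[[0,-3,0],0,0],[[0,-7,0],0,0],[[5,-8.6,0.5],0.15,0],[[11,-8.6,1],0.3,0],[[16,-8.6,1.5],0.45,0]])

```text
time: 25.25
tool_pos: [508.2, -6.5, 90.6]
tcp_rot: [-1.557, 0.009, -1.676]
contact_force: [1.5, -0.1, -4.5]
grip_width: 49.6
```

```bash
python3 -c "
from h import *
go(598.2,-211.9,90,np.radians(-98.3))"
```

```text
t 25.25 pos [508.2  -6.5  90.6] yaw -1.676 w 49.6 -> shift cm [19.48  0.03 11.11] turn 0.04 q6-> -0.2
```

Call:
apply_moves(rows=[[[5,0,3],0.04,0],[[10,0,6],0.04,0],[[15,0,9],0.04,0],[[19.5,0,11.1],0.04,0],[[19.5,0,11.1],0.04,0]])

```text
time: 25.88
tool_pos: [598.1, -215.8, 88.9]
tcp_rot: [-1.558, 0.009, -1.72]
contact_force: [-0.2, 1.2, -5.1]
grip_width: 49.7
```

```bash
python3 -c "
from h import *
go(598.2,-211.9,45,np.radians(-98.3))"
```

```text
t 25.88 pos [ 598.1 -215.8   88.9] yaw -1.72 w 49.7 -> shift cm [-0.35  4.39 -0.11] turn -0.004 q6-> -0.2
```

Call:
apply_moves(rows=[[[-0.3,2,-0.1],0,0],[[-0.3,4.4,-0.1],0,0],[[-0.3,4.4,-0.1],0,0]])

```text
time: 26.25
tool_pos: [596.0, -210.5, 42.2]
tcp_rot: [-1.564, 0.011, -1.72]
contact_force: [0.5, 0.3, -4.3]
grip_width: 49.7
```

```bash
python3 -c "
from h import *
i1,_=shot('wrist','w15.png')
i2,_=shot('side','s15.png');i3,_=shot('scene','c15.png')
go(598.2,-211.9,9,np.radians(-98.3))
cv2.imwrite('pics/s15z.png',np.hstack([cv2.resize(i2[130:270,280:440],(400,350)),cv2.resize(i3[260:400,130:290],(400,350))]))"
```

```text
t 26.4 pos [ 598.6 -212.1   45.7] yaw -1.72 w 49.8 -> shift cm [ 0.02  3.67 -0.1 ] turn -0.004 q6-> -0.2
```

View pics/s15z.png

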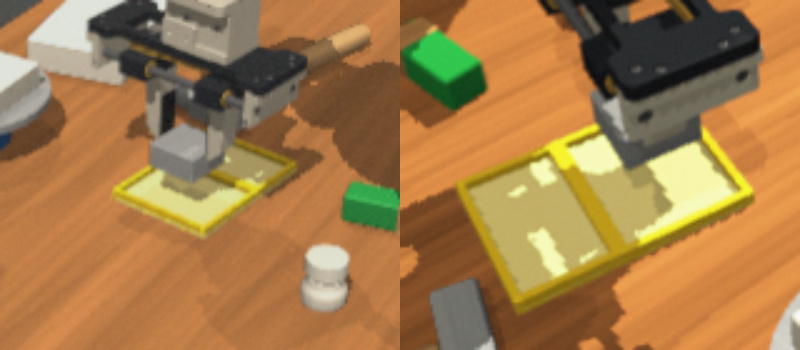

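View pics/w15.png

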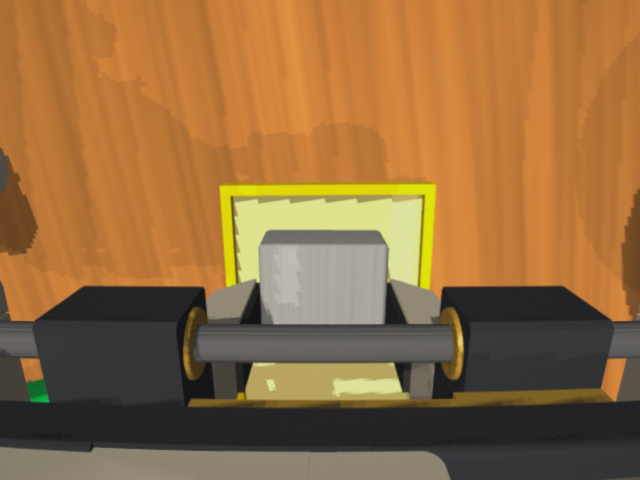

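The block is square to the tray and over the wide compartment. Lowering.

Call:
apply_moves(rows=[[[0,2,-0.1],0,0],[[0,3.4,-0.1],0,0],[[0,3.65,-0.1],0,0],[[0,3.65,-0.1],0,0]])

```text
time: 26.9
tool_pos: [598.6, -211.9, 9.7]
tcp_rot: [-1.556, 0.008, -1.72]
contact_force: [0.2, -0.9, -5.0]
grip_width: 49.6
```

Call:
apply_moves(rows=[[[0,0.05,0],0,6.2],[[0,0.05,0],0,6.2],[[0,0.05,0],0,6.2],[[0,-2,0],0,6.2],[[0,-6,0],0,6.2]])

```text
time: 27.52
tool_pos: [596.6, -211.8, 68.9]
tcp_rot: [-1.56, 0.009, -1.72]
contact_force: [0.7, -0.4, -0.2]
grip_width: 61.8
```

```bash
python3 -c "
from h import *
i2,_=shot('side','s16.png');i3,_=shot('scene','c16.png')
go(423.5,-272.7,100,np.pi+np.radians(9))
go(423.5,-272.7,100,np.radians(9))
cv2.imwrite('pics/s16z.png',np.hstack([cv2.resize(i2[130:270,280:440],(400,350)),cv2.resize(i3[260:400,130:290],(400,350))]))"
```

```text
t 27.62 pos [ 600.3 -213.6   74.6] yaw -1.72 w 62.3 -> shift cm [  8.45  -2.97 -16.55] turn 1.265 q6-> 0.84
t 27.62 pos [ 600.3 -213.6   74.6] yaw -1.72 w 62.3 -> shift cm [  8.45  -2.97 -16.55] turn -1.877 q6-> -2.3
```

View pics/s16z.png

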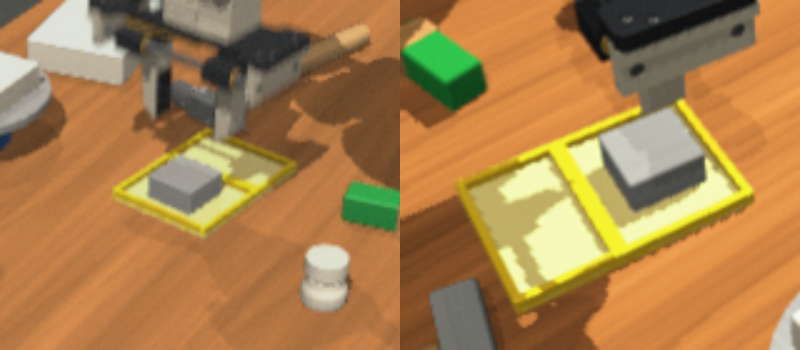

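The block is seated. Next is the green bar, with a clear look at it first.

```bash
python3 -c "
from h import *
go(370,-270,150,np.pi+np.radians(9))"
```

```text
t 27.62 pos [ 600.3 -213.6   74.6] yaw -1.72 w 62.3 -> shift cm [  8.95  -8.09 -21.76] turn 1.265 q6-> 0.78
```

Call:
apply_moves(rows=[[[0,-4,-2],0.1,6.2],[[2,-8,-6],0.28,6.2],[[4,-8.1,-11],0.46,6.2],[[6,-8.1,-16],0.64,6.2],[[9,-8.1,-21],0.82,6.2]])

```text
time: 28.25
tool_pos: [375.9, -271.5, 150.3]
tcp_rot: [-1.558, 0.021, -2.544]
contact_force: [-0.0, -1.3, 0.0]
grip_width: 62.0
```

```bash
python3 -c "
from h import *
go(370,-270,150,np.pi+np.radians(9))"
```

```text
t 28.25 pos [ 375.9 -271.5  150.3] yaw -2.544 w 62.0 -> shift cm [ 0.41  0.02 -0.46] turn 0.44 q6-> 0.78
```

Call:
apply_moves(rows=[[[0.4,0,-0.4],0.18,6.2],[[0.4,0,-0.4],0.36,6.2],[[0.4,0,-0.4],0.44,6.2],[[0.4,0,-0.4],0.44,6.2]])

```text
time: 28.75
tool_pos: [370.3, -270.5, 150.1]
tcp_rot: [-1.568, 0.024, -2.984]
contact_force: [0.6, -0.4, 0.5]
grip_width: 61.8
```

```bash
python3 -c "
from h import *
shot('wrist','w17.png');go(423.5,-272.7,60,np.pi+np.radians(9))"
```

```text
t 28.8 pos [ 370.3 -270.4  150.1] yaw -2.983 w 61.8 -> shift cm [-5.    9.14  1.04] turn 0.002 q6-> 0.84
```

View pics/w17.png

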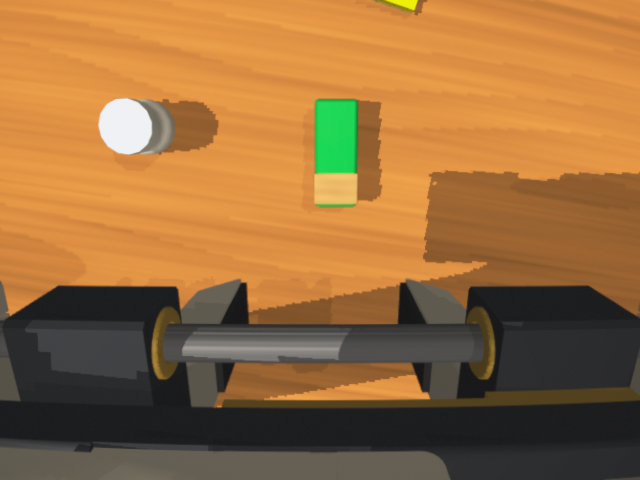

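```bash
python3 -c "
from h import *
c=loadc('wrist','w17.png');P=onplane(c,[[315.5,99.5],[357,99.5],[356.5,206],[315,206]],28)[:,:2];e=np.roll(P,-1,0)-P
print(P.mean(0),np.linalg.norm(e,axis=1),np.degrees(np.arctan2(e[:,1],e[:,0])))
go(*P.mean(0),45,np.pi+np.radians(8.8))"
```

```text
[ 424.0404892  -272.50258272] [28.09137258 73.08892928 29.64799086 73.03597446] [ -80.87075501 -170.24224829   99.02786752    8.53707371]
t 28.8 pos [ 370.3 -270.4  150.1] yaw -2.983 w 61.8 -> shift cm [-5.02 10.64  1.03] turn 0.005 q6-> 0.85
```

Call:
apply_moves(rows=[[[-3,4,0.5],0,6.2],[[-5,8,1],0,6.2],[[-5,10.6,1],0,6.2],[[-5,10.6,1],0,6.2]])

```text
time: 29.3
tool_pos: [422.8, -271.0, 43.6]
tcp_rot: [-1.572, 0.021, -2.981]
contact_force: [-0.0, -1.0, 0.6]
grip_width: 62.0
```

```bash
python3 -c "
from h import *
go(424,-272.5,3.5,np.pi+np.radians(8.8))"
```

```text
t 29.3 pos [ 422.8 -271.    43.6] yaw -2.981 w 62.0 -> shift cm [-0.01  4.01  0.17] turn 0.007 q6-> 0.85
```

Call:
apply_moves(rows=[[[0,2.5,0.1],0,6.2],[[0,4,0.1],0,6.2],[[0,4,0.1],0,6.2],[[0,4,0.1],0,0],[[0,4,0.1],0,0]])

```text
time: 29.92
tool_pos: [424.2, -272.2, 4.5]
tcp_rot: [-1.571, 0.022, -2.981]
contact_force: [0.2, 0.9, -0.4]
grip_width: 46.4
```

Call:
apply_moves(rows=[[[0,0,0],0,0],[[0,0,0],0,0],[[0,0,0],0,0],[[0,0,0],0,0]])

```text
time: 30.42
tool_pos: [424.5, -272.5, 4.9]
tcp_rot: [-1.57, 0.023, -2.981]
contact_force: [-0.6, 0.5, 5.4]
grip_width: 29.5
```

```bash
python3 -c "
from h import *
go(587.4,-286.1,90,np.pi+np.radians(-8.3))"
```

```text
t 30.43 pos [ 424.5 -272.5    4.9] yaw -2.981 w 29.5 -> shift cm [-16.05  -8.14   3.96] turn 0.306 q6-> 1.26
```

Call:
apply_moves(rows=[[[0,-4,0],0,0],[[0,-8.1,0],0,0],[[-5,-8.1,1.5],0.15,0],[[-11,-8.1,3],0.3,0],[[-16,-8.1,4],0.306,0]])

```text
time: 31.05
tool_pos: [588.8, -286.6, 89.3]
tcp_rot: [-1.577, 0.022, 2.994]
contact_force: [0.6, -1.4, -0.5]
grip_width: 29.9
```

```bash
python3 -c "
from h import *
go(587.4,-286.1,50,np.pi+np.radians(-8.3))"
```

```text
t 31.05 pos [ 588.8 -286.6   89.3] yaw 2.994 w 29.9 -> shift cm [ 0.23  3.93 -0.01] turn -0.002 q6-> 1.26
```

Call:
apply_moves(rows=[[[0.2,2,0],0,0],[[0.2,3.9,0],0,0],[[0.2,3.9,0],0,0]])

```text
time: 31.42
tool_pos: [585.8, -285.4, 47.8]
tcp_rot: [-1.579, 0.017, 2.994]
contact_force: [-0.3, 0.1, -0.4]
grip_width: 29.5
```

```bash
python3 -c "
from h import *
i1,_=shot('wrist','w18.png')
i2,_=shot('side','s18.png');i3,_=shot('scene','c18.png')
go(587.4,-286.1,9.2,np.pi+np.radians(-8.3))
cv2.imwrite('pics/s18z.png',np.vstack([np.hstack([cv2.resize(i2[130:270,280:440],(400,350)),cv2.resize(i3[260:400,130:290],(400,350))]),cv2.resize(i1[:290,100:600],(800,464))])[:600])"
```

```text
t 31.57 pos [ 587.6 -286.7   51. ] yaw 2.994 w 29.8 -> shift cm [ 0.12  4.18 -0.03] turn -0.003 q6-> 1.26
```

View pics/s18z.png

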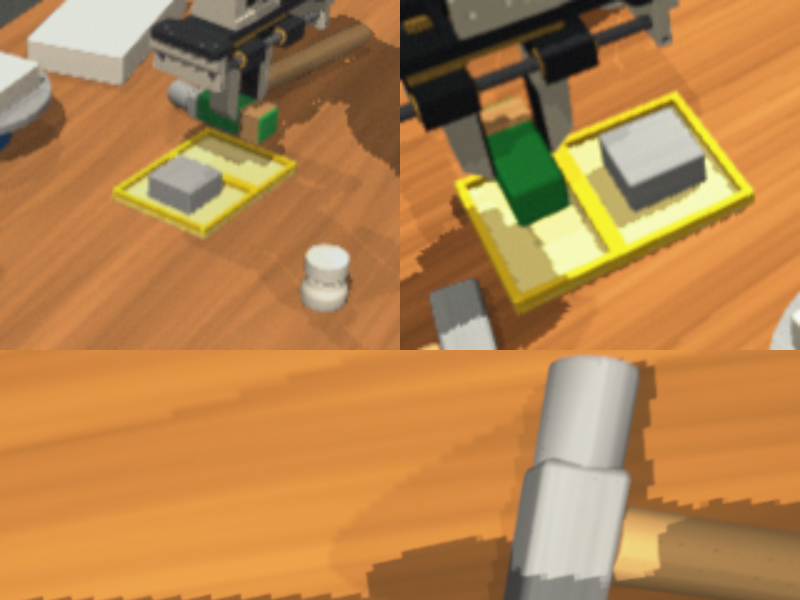

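The green bar is level over the narrow compartment, and the hammer is well below the gripper body. Lowering.

Call:
apply_moves(rows=[[[0.1,2.2,0],0,0],[[0.1,3.9,0],0,0],[[0.1,4.15,0],0,0],[[0.1,4.15,0],0,0]])

```text
time: 32.08
tool_pos: [587.8, -286.6, 9.9]
tcp_rot: [-1.576, 0.023, 2.994]
contact_force: [0.8, 0.3, -0.9]
grip_width: 29.7
```

Call:
apply_moves(rows=[[[0,0.05,0],0,4.2],[[0,0.05,0],0,4.2],[[0,0.05,0],0,4.2],[[0,-2,0],0,4.2],[[0,-6,0],0,4.2]])

```text
time: 32.7
tool_pos: [585.2, -286.1, 68.8]
tcp_rot: [-1.578, 0.019, 2.994]
contact_force: [0.7, -0.3, 0.7]
grip_width: 42.1
```

```bash
python3 -c "
from h import *
go(500,-180,260,np.pi)"
```

```text
t 32.7 pos [ 585.2 -286.1   68.8] yaw 2.994 w 42.1 -> shift cm [  9.62 -19.24  -9.37] turn -0.148 q6-> 1.23
```

Backing off to survey both trays for the final check.

Call:
apply_moves(rows=[[[0,-5,0],0,5],[[3,-10,-3],-0.05,5],[[6,-15,-6],-0.1,5],[[9.6,-19.2,-9.4],-0.148,5],[[9.6,-19.2,-9.4],-0.148,5]])

```text
time: 33.33
tool_pos: [500.2, -178.5, 263.5]
tcp_rot: [-1.572, 0.026, -3.14]
contact_force: [0.6, 0.7, 1.0]
grip_width: 50.0
```

Call:
apply_moves(rows=[[[0,0,0],0,5],[[0,0,0],0,5]])

```text
time: 33.58
tool_pos: [500.4, -179.1, 262.3]
tcp_rot: [-1.573, 0.025, -3.14]
contact_force: [-0.7, -0.7, -0.9]
grip_width: 49.9
```

```bash
python3 -c "
from h import *
shot('wrist','w19.png');go(500,150,260,np.pi)"
```

```text
t 33.62 pos [ 500.3 -179.1  262. ] yaw -3.14 w 49.9 -> shift cm [ -0.     0.28 -32.91] turn 0.001 q6-> 1.86
```

View pics/w19.png

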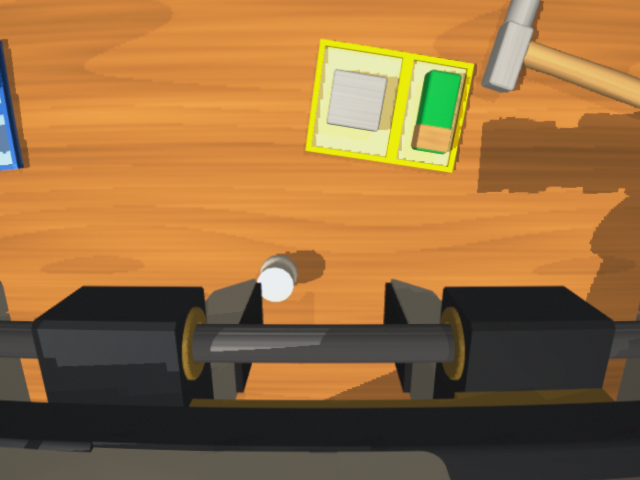

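The yellow tray holds the block (357,100) and the green bar (437,110), both inside their compartments. Now the blue tray.

Call:
apply_moves(rows=[[[0,0,-6.5],0,5],[[0,0,-13],0,5],[[0,0,-19.5],0,5],[[0,0,-26],0,5],[[0,0,-32.9],0,5]])

```text
time: 34.25
tool_pos: [500.1, 135.5, 261.3]
tcp_rot: [-1.573, 0.022, -3.142]
contact_force: [0.6, 0.1, 0.3]
grip_width: 50.1
```

Call:
apply_moves(rows=[[[0,0,-1],0,5],[[0,0,-1],0,5],[[0,0,-1],0,5]])

```text
time: 34.62
tool_pos: [500.5, 143.9, 260.7]
tcp_rot: [-1.572, 0.021, 3.14]
contact_force: [-0.0, 0.2, -0.0]
grip_width: 50.4
```

```bash
python3 -c "
from h import *
shot('wrist','w20.png');go(500,150,260,np.pi)
a=cv2.imread('pics/w20.png');b=cv2.imread('pics/w19.png')
cv2.imwrite('pics/z20.png',np.hstack([cv2.resize(a[20:200,120:330],(400,343)),cv2.resize(b[25:185,290:490],(400,343))]))"
```

```text
t 34.67 pos [500.5 143.8 261. ] yaw 3.139 w 49.8 -> shift cm [ 0.05  0.1  -0.62] turn -0.002 q6-> 1.86
```

View pics/w20.png

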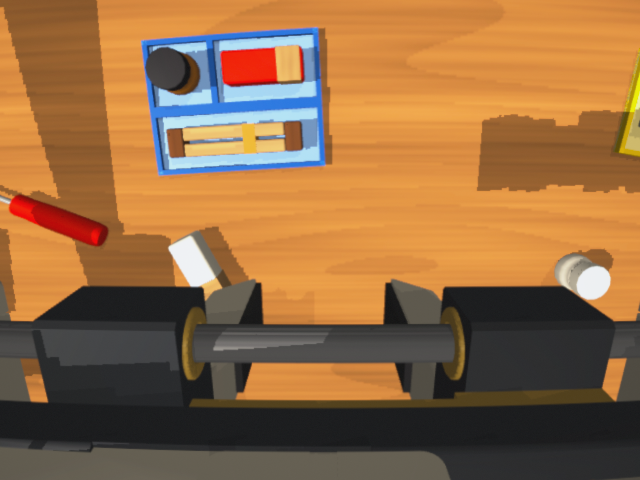

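View pics/z20.png

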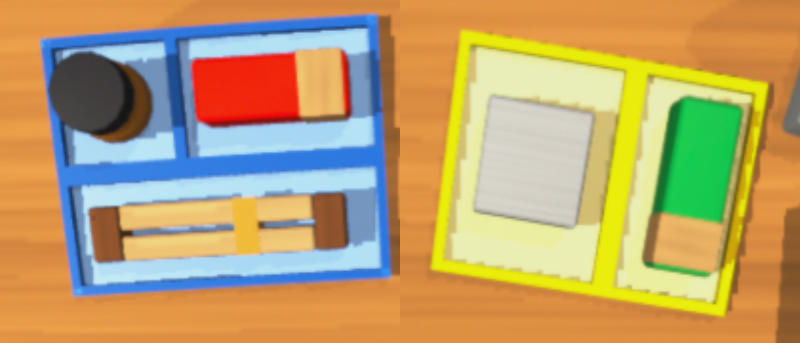

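Run:
```python
from h import *
a=loadc('wrist','w20.png');b=loadc('wrist','w19.png')
A=lambda p:np.array(p)/1.905+[120,20]
B=lambda p:np.array(p)/[2.0,2.144]+[290,25]
def inv(T,P):
    d=np.array(P)-T[:2];c,s=np.cos(T[2]),np.sin(T[2]);return (c*d[0]+s*d[1],-s*d[0]+c*d[1])
def r(n,c,px,z,T,want):
    P=onplane(c,px,z)[:,:2];print(n,np.round(inv(T,P.mean(0)),1),'want',want,np.linalg.norm(np.roll(P,-1,0)-P,axis=1).round(0) if len(P)>1 else '')
r('clamp',a,A([[90,209],[346,193],[348,246],[92,262]]),26,BT,(-34,0))
r('red',a,A([[193,60],[342,48],[348,115],[199,124]]),32,BT,(31,-32))
r('jar',a,A([[91,93]]),49,BT,(31,51))
r('blk',b,B([[490,95],[593,112],[575,228],[474,211]]),29,YT,(0,32))
r('green',b,B([[682,97],[742,103],[712,275],[645,262]]),32,YT,(0,-43))
for f in ('w2.png','w20.png'):
    im=cv2.imread('pics/'+f);hsv=cv2.cvtColor(im,cv2.COLOR_BGR2HSV);m=cv2.inRange(hsv,(0,0,180),(180,40,255));m[285:]=0
    m[:200]=0;N,l,s,ce=cv2.connectedComponentsWithStats(m);i=[k for k in range(1,N) if s[k,4]>200 and ce[k][0]<260]
    print('white bar top visible',[(onplane(loadc('wrist',f),[ce[k]],28)[0].round(1),s[k,4]) for k in i])
print('white jar',onplane(b,[[275.5,284.5]],45).round(1),'was 421.3 -132.6')
s=bot.get_obs();print(s['time'],s['grip_width'],s['contact_force'])
```

```text
clamp [-34.6  -0.1] want (-34, 0) [129.  26. 131.  26.]
red [ 29.6 -32.7] want (31, -32) [71. 31. 72. 29.]
jar [29.8 48.2] want (31, 51) 
blk [  30.  -155.9] want (0, 32) [52. 51. 52. 50.]
green [  34.3 -238.5] want (0, -43) [32. 77. 37. 73.]
white bar top visible [(array([440.2, 277.6,  28. ]), np.int32(1153))]
white bar top visible [(array([440.7, 277.7,  28. ]), np.int32(1274))]
white jar [[ 422.  -132.9   45. ]] was 421.3 -132.6
34.675 49.76987382167994 [-0.1839987  -1.05556724  0.29740006]
```

Run:
```python
from h import *
b=loadc('wrist','w19.png')
B=lambda p:(np.array(p)-[400,0])/[2.0,2.144]+[290,25]
def inv(T,P):
    d=np.array(P)-T[:2];c,s=np.cos(T[2]),np.sin(T[2]);return (c*d[0]+s*d[1],-s*d[0]+c*d[1])
for n,px,z in (('blk',[[490,95],[593,112],[575,228],[474,211]],29),('green',[[685,99],[742,103],[712,273],[647,264]],32)):
    P=onplane(b,B(px),z)[:,:2];print(n,np.round(inv(YT,P.mean(0)),1),np.linalg.norm(np.roll(P,-1,0)-P,axis=1).round())
order.close_job()
```

```text
blk [-0.7 32.9] [48. 50. 48. 49.]
green [  0.8 -44.1] [27. 73. 32. 71.]
the job is handed in; nothing more can be done
```

Both kits are made up, and I handed the job in at about 34.7 s of the 122 s allowed. I got no verdict back, so the checks below are my own, from the last wrist-camera pictures.

Measured centres in each tray's frame against the wanted compartment centres, in mm:

| Tray | Thing | Measured | Wanted |
|---|---|---|---|
| Blue | Ring clamp | (-34.6, -0.1) | (-34, 0) |
| Blue | Red bar | (29.6, -32.7) | (31, -32) |
| Blue | Amber jar | (29.8, 48.2) | (31, 51) |
| Yellow | Steel block | (-0.7, 32.9) | (0, 32) |
| Yellow | Green bar | (0.8, -44.1) | (0, -43) |

- **Seating:** in the pictures all five sit flat on their compartment floors, well within the position limits. I did not measure floor height or tilt separately. The gripper was open and clear of everything.
- **White jar and white bar:** neither moved by more than about 1 mm.
- **What went wrong:** two attempts to grip the red bar closed on air. The fingertips stood about 20 mm higher than the stated offset implies. I worked out the real offset from the side and scene cameras, and every grip after that held.
- **What disagreed:** the side camera put both trays about 8 mm off in y compared with the other two cameras. I relied on the wrist camera, which matched the blue tray to within 0.6 mm in a close-up check.

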